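Clamp a caddy, fill it with clevises and poured ball knobs, and put it back

ROBOT

A 6-joint arm with a two-finger parallel gripper is mounted at the origin on the work surface. World frame = base frame: x ahead of the robot, y to its left, z up, the work surface at z = 0. Lengths are in m, angles in rad, forces in N, time in s.
With the tool pointing down it reaches from about 0.25 to 0.85 m from the base axis. Payload 12.5 kg.
Tool frame: the origin (TCP) lies at the very end of the fingers, on their centre line; the grasp point (between the pads) lies 19 mm behind it (robot.grip_depth is the distance from the TCP to the grasp point, in m); z points along the fingers, y is the line along which they close (so a half turn about z gives the same grasp; the last joint's range is limited). The gripper opens to 93 mm and grips with 3 to 60 N. Pads are 15 mm wide; open, the fingers measure 128 mm over their backs; the gripper's body (75 mm by 188 mm) begins 65 mm behind the grasp point.
Start: joints at [-1.245, 0.351, 1.652, -0, 1.139, -0.085], TCP at [0.22, -0.504, 0.219] pointing down, gripper open.
Joint ranges: [-2.75, 2.75], [-0.79, 2.1], [0.01, 2.65], [-1.57, 4.71], [0.07, 3.14], [-2.87, 2.87]. Speed limits (rad/s): [2.22, 2.22, 2.79, 3.14, 3.14, 3.14].

INTERFACE

Orientations are given as a unit quaternion [x, y, z, w].
In Python, from station import robot gives the robot as it stands.
- The arm moves only by the tool carry_out, never from a script. Its argument "motion" is a list of rows, each an object of numbers: "x", "y", "z": the shift along the world's x, y, z normalised to -1 to 1, where 1 is 25 cm; "ax", "ay", "az": the turn, a rotation vector about the world's x, y, z normalised to -1 to 1, where 1 is pi rad; "grip": the opening, from -1 (shut) to 1 (fully open). A call has 1 to 20 rows; each row is the pose to reach, as a shift and turn from the pose commanded when the call began, turning the shorter way round; what a row does not reach only later rows make up. A row lasts 1/10 s, in which the tool goes at most 50 mm and 8.59 degrees, less where a joint would pass 70% of its speed; a pose out of reach is approached as far as the arm can. A call with a number of a shift or a turn outside -1 to 1 is refused whole. A call with a gripper value outside its range is refused whole. The fingers move at their own pace and stop on an object; "grip_force" is the grip in N (left out, the last holds). Time passes only in rows, so rows that repeat a pose let the fingers close. It gives the time, the measured TCP pose, the force, the opening and the grip force at its end, in the units of the state.
- robot.get_state(): the state, without advancing time (a new reading comes with each control period).
- robot.snapshot(name): name is "side" or "top" or "wrist"; returns the picture (400x640x3 uint8, blue, green, red); there is no depth.
- robot.camera_model(name): a dict with "intrinsics" (3x3 intrinsics, pixels), "R" (3x3) and "t" (3): a world point X has camera coordinates R X + t. Camera axes: x right, y down, z forward; pixel columns grow to the right and rows downward; lengths in m; the calibration is good to about 2 mm. A picture is of the moment at which its call begins: read the wrist's pose just before it. camera_model takes no time and is no camera call; for the wrist camera it gives the pose at the moment of the call.
- robot.job_done(): hands the job in; it is judged then, once.
The state is a dict: "time_s": time; "qpos": joint angles; "dq": joint speeds; "effort": joint torques, N m; "ee_pos": TCP position; "tcp_rot": TCP orientation; "force": force on the tool from outside, world axes, zero at the start; "torque": the same for the moment, N m; "opening": finger opening in m; "gripper_force": force on a finger pad.
Only numpy, scipy, OpenCV 4.12 (cv2) and the standard library are available. Lean on these libraries where they do the work, as an engineer would, in place of code of your own. Each camera call takes 0.05 s, during which the arm holds its last target. There are 200 camera calls.

TASK

Take the empty plywood caddy by its handle from the board, seat it flat in the nest of the holding fixture and swing the toggle clamp down onto it. While it is clamped, put every dark steel clevis from the table into one half of the caddy, pour all the yellow ball knobs from the cup into the other half, and stand the empty cup upright on the table again. Then swing the clamp fully back and set the filled caddy squarely back on the wooden board, without tipping it or disturbing the spanner, the oil bottle and the screwdriver.

Things in the scene. Friction and masses are not known exactly. Their poses are not given: they have to be found in the camera images.
- caddy: open plywood caddy, 150 (its x) x 250 (its y) x 55 mm high, walls and floor 6 mm. A 12 mm divider at y = 0 splits it into a +y and a -y half (138 x 113 mm inside). On the divider stands a flat handle plate 80 mm long (x), 16 mm thick (y), from 55 to 105 mm high: grip from above. Dark blocks 20 x 44 mm at x = +-59 mm, flush with the wall top, take the clamp pad. Origin: centre of underside
- board: flat light wooden board on the table, 210 mm (its x) by 310 mm (its y), 12 mm thick, on which the caddy stands at the start. Origin: centre of its underside, z up
- fixture: grey steel fixture fixed to the table: base 300 x 290 x 10 mm with four low dark rails (tops 22 mm above the table) forming a nest 158 (its x) x 258 mm (its y) inside. Origin: on the table under the nest's centre; the seated caddy's origin is 10 mm above it, its y axis along the fixture's y, either way round. The toggle clamp stands at the +x side
- clamp (a joint): toggle clamp: steel arm (20 mm wide, 14 thick) and black handle at right angles, turning as one about a hinge along the fixture's y. 0: closed, arm level to the fixture's -x with its pad on the caddy's block, handle up. Positive: arm rises, handle swings to +x; 1.57: arm straight up; stop 1.8. 0.7 kg; below about 0.8 it falls shut, above it falls open. Push with closed fingers
- clamp_hinge (a point): hinge axis of the toggle clamp, 85 mm above the table, at 150 mm along the fixture's x; its axes are those of the fixture
- clamp_pad (a point): underside of the clamp's rubber pad (20 mm diameter, 18 mm tall including the part in the arm), 86 mm out from the hinge along the arm and 20 mm under the arm's middle line; its axes turn with the clamp and equal the fixture's when closed
- clamp_handle (a point): centre of the clamp's handle grip (20 x 26 x 80 mm, spanning 45 to 125 mm from the hinge); its axes turn with the clamp, z along the handle away from the hinge
- cup: open straight-sided aluminium cup, 80 mm tall, outside diameter 62 mm, wall 2.5 mm, floor 4 mm, holding the knobs. Origin: centre of its underside, z towards the mouth
- knob1: yellow plastic ball knob, 22 mm ball with a brass thread insert flush with it on its -z side, 12 g; starts in the cup. Origin: ball centre.
- knob2: yellow plastic ball knob, 22 mm ball with a brass thread insert flush with it on its -z side, 12 g; starts in the cup. Origin: ball centre.
- knob3: yellow plastic ball knob, 22 mm ball with a brass thread insert flush with it on its -z side, 12 g; starts in the cup. Origin: ball centre.
- knob4: yellow plastic ball knob, 22 mm ball with a brass thread insert flush with it on its -z side, 12 g; starts in the cup. Origin: ball centre. May be absent
- knob5: yellow plastic ball knob, 22 mm ball with a brass thread insert flush with it on its -z side, 12 g; starts in the cup. Origin: ball centre. May be absent
- knob6: yellow plastic ball knob, 22 mm ball with a brass thread insert flush with it on its -z side, 12 g; starts in the cup. Origin: ball centre. May be absent
- clevis1: dark steel clevis (fork end), a block 75 mm long (its x, slotted fork at +x), 30 mm wide (its y), 28 mm high, about 110 g, lying on the table. Origin: centre of its underside. May be absent (1 to 3 present)
- clevis2: dark steel clevis (fork end), a block 75 mm long (its x, slotted fork at +x), 30 mm wide (its y), 28 mm high, about 110 g, lying on the table. Origin: centre of its underside. May be absent (1 to 3 present)
- clevis3: dark steel clevis (fork end), a block 75 mm long (its x, slotted fork at +x), 30 mm wide (its y), 28 mm high, about 110 g, lying on the table. Origin: centre of its underside. May be absent (1 to 3 present)
- spanner: bystander: spanner lying on the table. Leave alone
- oil_bottle: bystander: oil bottle, 56 mm diameter, 140 mm tall, standing. Leave alone
- screwdriver: bystander: screwdriver lying on the table. Leave alone
There are look-alikes about, which are no part of the job. Several things look just like the cup: the one meant starts farthest to the robot's right.

How it is judged:
On the way, in this order (a step that is already met when the one before it is completed fails the run):
1. the caddy is seated flat in the fixture's nest, clamp still open (x of caddy in the frame of fixture between -0.009 and 0.009 m and y of caddy in the frame of fixture between -0.009 and 0.009 m and z of caddy in the frame of fixture between 0.004 and 0.0145 m and angle between the y axis of caddy and the y axis of fixture, either way round below 0.08 rad and angle between caddy's own z axis and vertical below 0.04 rad and value of joint clamp above 1 rad), for 0.2 s.
2. the toggle clamp is swung down onto the seated caddy (x of caddy in the frame of fixture between -0.009 and 0.009 m and y of caddy in the frame of fixture between -0.009 and 0.009 m and z of caddy in the frame of fixture between 0.004 and 0.0145 m and angle between the y axis of caddy and the y axis of fixture, either way round below 0.08 rad and angle between caddy's own z axis and vertical below 0.04 rad and value of joint clamp below 0.06 rad and velocity of joint clamp below 0.2 rad/s), for 0.3 s.
3. the cup is tipped over the clamped caddy (x of caddy in the frame of fixture between -0.009 and 0.009 m and y of caddy in the frame of fixture between -0.009 and 0.009 m and z of caddy in the frame of fixture between 0.004 and 0.0145 m and angle between the y axis of caddy and the y axis of fixture, either way round below 0.08 rad and angle between caddy's own z axis and vertical below 0.04 rad and value of joint clamp below 0.06 rad and angle between cup's own z axis and vertical above 1.2 rad and horizontal distance between cup and caddy below 0.22 m and height (world z) of cup above 0.05 m), for 0.2 s.
4. with the clamp still on, all clevises lie in one half of the caddy, all knobs in the other half, and the cup stands upright on the table (x of caddy in the frame of fixture between -0.009 and 0.009 m and y of caddy in the frame of fixture between -0.009 and 0.009 m and z of caddy in the frame of fixture between 0.004 and 0.0145 m and angle between the y axis of caddy and the y axis of fixture, either way round below 0.08 rad and angle between caddy's own z axis and vertical below 0.04 rad and value of joint clamp below 0.06 rad and (((y of clevis1 in the frame of caddy between 0.004 and 0.122 m and x of clevis1 in the frame of caddy between -0.072 and 0.072 m and z of clevis1 in the frame of caddy between -0.005 and 0.055 m) and (y of clevis2 in the frame of caddy between 0.004 and 0.122 m and x of clevis2 in the frame of caddy between -0.072 and 0.072 m and z of clevis2 in the frame of caddy between -0.005 and 0.055 m) and (y of clevis3 in the frame of caddy between 0.004 and 0.122 m and x of clevis3 in the frame of caddy between -0.072 and 0.072 m and z of clevis3 in the frame of caddy between -0.005 and 0.055 m) and (y of knob1 in the frame of caddy between -0.122 and -0.004 m and x of knob1 in the frame of caddy between -0.072 and 0.072 m and z of knob1 in the frame of caddy between -0.005 and 0.055 m) and (y of knob2 in the frame of caddy between -0.122 and -0.004 m and x of knob2 in the frame of caddy between -0.072 and 0.072 m and z of knob2 in the frame of caddy between -0.005 and 0.055 m) and (y of knob3 in the frame of caddy between -0.122 and -0.004 m and x of knob3 in the frame of caddy between -0.072 and 0.072 m and z of knob3 in the frame of caddy between -0.005 and 0.055 m) and (y of knob4 in the frame of caddy between -0.122 and -0.004 m and x of knob4 in the frame of caddy between -0.072 and 0.072 m and z of knob4 in the frame of caddy between -0.005 and 0.055 m) and (y of knob5 in the frame of caddy between -0.122 and -0.004 m and x of knob5 in the frame of caddy between -0.072 and 0.072 m and z of knob5 in the frame of caddy between -0.005 and 0.055 m) and (y of knob6 in the frame of caddy between -0.122 and -0.004 m and x of knob6 in the frame of caddy between -0.072 and 0.072 m and z of knob6 in the frame of caddy between -0.005 and 0.055 m)) or ((y of clevis1 in the frame of caddy between -0.122 and -0.004 m and x of clevis1 in the frame of caddy between -0.072 and 0.072 m and z of clevis1 in the frame of caddy between -0.005 and 0.055 m) and (y of clevis2 in the frame of caddy between -0.122 and -0.004 m and x of clevis2 in the frame of caddy between -0.072 and 0.072 m and z of clevis2 in the frame of caddy between -0.005 and 0.055 m) and (y of clevis3 in the frame of caddy between -0.122 and -0.004 m and x of clevis3 in the frame of caddy between -0.072 and 0.072 m and z of clevis3 in the frame of caddy between -0.005 and 0.055 m) and (y of knob1 in the frame of caddy between 0.004 and 0.122 m and x of knob1 in the frame of caddy between -0.072 and 0.072 m and z of knob1 in the frame of caddy between -0.005 and 0.055 m) and (y of knob2 in the frame of caddy between 0.004 and 0.122 m and x of knob2 in the frame of caddy between -0.072 and 0.072 m and z of knob2 in the frame of caddy between -0.005 and 0.055 m) and (y of knob3 in the frame of caddy between 0.004 and 0.122 m and x of knob3 in the frame of caddy between -0.072 and 0.072 m and z of knob3 in the frame of caddy between -0.005 and 0.055 m) and (y of knob4 in the frame of caddy between 0.004 and 0.122 m and x of knob4 in the frame of caddy between -0.072 and 0.072 m and z of knob4 in the frame of caddy between -0.005 and 0.055 m) and (y of knob5 in the frame of caddy between 0.004 and 0.122 m and x of knob5 in the frame of caddy between -0.072 and 0.072 m and z of knob5 in the frame of caddy between -0.005 and 0.055 m) and (y of knob6 in the frame of caddy between 0.004 and 0.122 m and x of knob6 in the frame of caddy between -0.072 and 0.072 m and z of knob6 in the frame of caddy between -0.005 and 0.055 m))) and angle between cup's own z axis and vertical below 0.1 rad and height (world z) of cup between -0.005 and 0.008 m), for 0.3 s.
5. the clamp is swung fully back with the filled caddy still in the nest (x of caddy in the frame of fixture between -0.009 and 0.009 m and y of caddy in the frame of fixture between -0.009 and 0.009 m and z of caddy in the frame of fixture between 0.004 and 0.0145 m and angle between the y axis of caddy and the y axis of fixture, either way round below 0.08 rad and angle between caddy's own z axis and vertical below 0.04 rad and value of joint clamp above 1.4 rad and (((y of clevis1 in the frame of caddy between 0.004 and 0.122 m and x of clevis1 in the frame of caddy between -0.072 and 0.072 m and z of clevis1 in the frame of caddy between -0.005 and 0.055 m) and (y of clevis2 in the frame of caddy between 0.004 and 0.122 m and x of clevis2 in the frame of caddy between -0.072 and 0.072 m and z of clevis2 in the frame of caddy between -0.005 and 0.055 m) and (y of clevis3 in the frame of caddy between 0.004 and 0.122 m and x of clevis3 in the frame of caddy between -0.072 and 0.072 m and z of clevis3 in the frame of caddy between -0.005 and 0.055 m) and (y of knob1 in the frame of caddy between -0.122 and -0.004 m and x of knob1 in the frame of caddy between -0.072 and 0.072 m and z of knob1 in the frame of caddy between -0.005 and 0.055 m) and (y of knob2 in the frame of caddy between -0.122 and -0.004 m and x of knob2 in the frame of caddy between -0.072 and 0.072 m and z of knob2 in the frame of caddy between -0.005 and 0.055 m) and (y of knob3 in the frame of caddy between -0.122 and -0.004 m and x of knob3 in the frame of caddy between -0.072 and 0.072 m and z of knob3 in the frame of caddy between -0.005 and 0.055 m) and (y of knob4 in the frame of caddy between -0.122 and -0.004 m and x of knob4 in the frame of caddy between -0.072 and 0.072 m and z of knob4 in the frame of caddy between -0.005 and 0.055 m) and (y of knob5 in the frame of caddy between -0.122 and -0.004 m and x of knob5 in the frame of caddy between -0.072 and 0.072 m and z of knob5 in the frame of caddy between -0.005 and 0.055 m) and (y of knob6 in the frame of caddy between -0.122 and -0.004 m and x of knob6 in the frame of caddy between -0.072 and 0.072 m and z of knob6 in the frame of caddy between -0.005 and 0.055 m)) or ((y of clevis1 in the frame of caddy between -0.122 and -0.004 m and x of clevis1 in the frame of caddy between -0.072 and 0.072 m and z of clevis1 in the frame of caddy between -0.005 and 0.055 m) and (y of clevis2 in the frame of caddy between -0.122 and -0.004 m and x of clevis2 in the frame of caddy between -0.072 and 0.072 m and z of clevis2 in the frame of caddy between -0.005 and 0.055 m) and (y of clevis3 in the frame of caddy between -0.122 and -0.004 m and x of clevis3 in the frame of caddy between -0.072 and 0.072 m and z of clevis3 in the frame of caddy between -0.005 and 0.055 m) and (y of knob1 in the frame of caddy between 0.004 and 0.122 m and x of knob1 in the frame of caddy between -0.072 and 0.072 m and z of knob1 in the frame of caddy between -0.005 and 0.055 m) and (y of knob2 in the frame of caddy between 0.004 and 0.122 m and x of knob2 in the frame of caddy between -0.072 and 0.072 m and z of knob2 in the frame of caddy between -0.005 and 0.055 m) and (y of knob3 in the frame of caddy between 0.004 and 0.122 m and x of knob3 in the frame of caddy between -0.072 and 0.072 m and z of knob3 in the frame of caddy between -0.005 and 0.055 m) and (y of knob4 in the frame of caddy between 0.004 and 0.122 m and x of knob4 in the frame of caddy between -0.072 and 0.072 m and z of knob4 in the frame of caddy between -0.005 and 0.055 m) and (y of knob5 in the frame of caddy between 0.004 and 0.122 m and x of knob5 in the frame of caddy between -0.072 and 0.072 m and z of knob5 in the frame of caddy between -0.005 and 0.055 m) and (y of knob6 in the frame of caddy between 0.004 and 0.122 m and x of knob6 in the frame of caddy between -0.072 and 0.072 m and z of knob6 in the frame of caddy between -0.005 and 0.055 m)))), for 0.2 s.
At the end, for the whole second after the job is handed in: the caddy stands flat on the board (centre within 45 mm of the board's centre, long sides parallel within 0.2 rad); every clevis present is in one half and every knob present in the other half; clamp open beyond 1.4 rad; cup upright on the table; everything at rest (horizontal distance between caddy and board below 0.045 m and angle between the y axis of caddy and the y axis of board, either way round below 0.2 rad and angle between caddy's own z axis and vertical below 0.04 rad and z of caddy in the frame of board between 0.008 and 0.017 m and (((y of clevis1 in the frame of caddy between 0.004 and 0.122 m and x of clevis1 in the frame of caddy between -0.072 and 0.072 m and z of clevis1 in the frame of caddy between -0.005 and 0.055 m) and (y of clevis2 in the frame of caddy between 0.004 and 0.122 m and x of clevis2 in the frame of caddy between -0.072 and 0.072 m and z of clevis2 in the frame of caddy between -0.005 and 0.055 m) and (y of clevis3 in the frame of caddy between 0.004 and 0.122 m and x of clevis3 in the frame of caddy between -0.072 and 0.072 m and z of clevis3 in the frame of caddy between -0.005 and 0.055 m) and (y of knob1 in the frame of caddy between -0.122 and -0.004 m and x of knob1 in the frame of caddy between -0.072 and 0.072 m and z of knob1 in the frame of caddy between -0.005 and 0.055 m) and (y of knob2 in the frame of caddy between -0.122 and -0.004 m and x of knob2 in the frame of caddy between -0.072 and 0.072 m and z of knob2 in the frame of caddy between -0.005 and 0.055 m) and (y of knob3 in the frame of caddy between -0.122 and -0.004 m and x of knob3 in the frame of caddy between -0.072 and 0.072 m and z of knob3 in the frame of caddy between -0.005 and 0.055 m) and (y of knob4 in the frame of caddy between -0.122 and -0.004 m and x of knob4 in the frame of caddy between -0.072 and 0.072 m and z of knob4 in the frame of caddy between -0.005 and 0.055 m) and (y of knob5 in the frame of caddy between -0.122 and -0.004 m and x of knob5 in the frame of caddy between -0.072 and 0.072 m and z of knob5 in the frame of caddy between -0.005 and 0.055 m) and (y of knob6 in the frame of caddy between -0.122 and -0.004 m and x of knob6 in the frame of caddy between -0.072 and 0.072 m and z of knob6 in the frame of caddy between -0.005 and 0.055 m)) or ((y of clevis1 in the frame of caddy between -0.122 and -0.004 m and x of clevis1 in the frame of caddy between -0.072 and 0.072 m and z of clevis1 in the frame of caddy between -0.005 and 0.055 m) and (y of clevis2 in the frame of caddy between -0.122 and -0.004 m and x of clevis2 in the frame of caddy between -0.072 and 0.072 m and z of clevis2 in the frame of caddy between -0.005 and 0.055 m) and (y of clevis3 in the frame of caddy between -0.122 and -0.004 m and x of clevis3 in the frame of caddy between -0.072 and 0.072 m and z of clevis3 in the frame of caddy between -0.005 and 0.055 m) and (y of knob1 in the frame of caddy between 0.004 and 0.122 m and x of knob1 in the frame of caddy between -0.072 and 0.072 m and z of knob1 in the frame of caddy between -0.005 and 0.055 m) and (y of knob2 in the frame of caddy between 0.004 and 0.122 m and x of knob2 in the frame of caddy between -0.072 and 0.072 m and z of knob2 in the frame of caddy between -0.005 and 0.055 m) and (y of knob3 in the frame of caddy between 0.004 and 0.122 m and x of knob3 in the frame of caddy between -0.072 and 0.072 m and z of knob3 in the frame of caddy between -0.005 and 0.055 m) and (y of knob4 in the frame of caddy between 0.004 and 0.122 m and x of knob4 in the frame of caddy between -0.072 and 0.072 m and z of knob4 in the frame of caddy between -0.005 and 0.055 m) and (y of knob5 in the frame of caddy between 0.004 and 0.122 m and x of knob5 in the frame of caddy between -0.072 and 0.072 m and z of knob5 in the frame of caddy between -0.005 and 0.055 m) and (y of knob6 in the frame of caddy between 0.004 and 0.122 m and x of knob6 in the frame of caddy between -0.072 and 0.072 m and z of knob6 in the frame of caddy between -0.005 and 0.055 m))) and value of joint clamp above 1.4 rad and angle between cup's own z axis and vertical below 0.1 rad and height (world z) of cup between -0.005 and 0.008 m and linear speed of each of caddy, cup, clevis1, clevis2, clevis3, knob1, knob2, knob3, knob4, knob5, knob6 below 0.03 m/s); the robot touches nothing.
It fails at once if the caddy is tipped by more than 0.5 rad (angle between caddy's own z axis and vertical above 0.5 rad).
It fails at once if a bystander (spanner, oil bottle, screwdriver) is moved by more than 40 mm (distance of any of spanner, oil_bottle, screwdriver from where it was at the start of the episode above 0.04 m).
It fails at once if the oil bottle is knocked over (angle between oil_bottle's own z axis and vertical above 0.6 rad).
Of clevis1, clevis2, clevis3 only 1 to 3 are there at a start; the rules pass over those that are not, and their reading is None.
Of knob4, knob5, knob6 only 1 to 3 are there at a start; the rules pass over those that are not, and their reading is None.
At some moment in a run one of clevis1, clevis2, clevis3 may be knocked a few centimetres aside while the robot is not near it.
It also fails if it takes over 210 s, if anything falls off the work surface, if the arm or the gripper's body presses on something with over 40 N, if the wrist force passes 120 N, or if a joint passes its speed limit or range.

## Working session

There is one attempt and no reset: what is moved stays moved. The work goes in short steps, Python scripts to look and compute and a tool call to move; the robot and the scene stay as the last step left them, time stands still between calls to the robot, and variables do not carry over. Pictures are saved under pics/ and viewed, at most 14 in all, crops included, and the job is handed in when it is done.

Besides the shell and the picture viewer there is one more tool, called after "Call:" as name([rows], argument=value, ...), one row to a line, values as JSON. carry_out: Moves the arm, as the interface text tells. Its arguments: {"type":"object","properties":{"motion":{"type":"array"},"grip_force":{"type":"number"}},"required":["motion"]}

```bash
mkdir -p pics; ls
python3 - <<'E'
from station import robot
import cv2
s=robot.get_state();print(s)
for n in("top","side"):
    cv2.imwrite(f"pics/{n}0.png",robot.snapshot(n)); m=robot.camera_model(n);print(n,m)
print(robot.grip_depth, robot.camera_model("wrist"))
E
```

```text
pics
{'time_s': 0.0, 'qpos': array([-1.24460720e+00,  3.51224609e-01,  1.65240156e+00,  1.41861062e-05,
        1.13908190e+00, -8.46014461e-02]), 'dq': array([-0.00161075, -0.0013232 , -0.00108624,  0.00130729, -0.00057619,
        0.00164434]), 'effort': array([ 8.24814579e-04, -4.97315454e+01, -2.85247940e+01,  7.00083794e-02,
        2.57100369e-02, -6.85797727e-05]), 'ee_pos': array([ 0.21955422, -0.50391938,  0.21811635]), 'tcp_rot': array([ 9.78980894e-01,  2.03951215e-01, -6.08103787e-05, -5.54420832e-04]), 'force': array([ 0.09263444,  0.56181737, -0.20323857]), 'torque': array([ 0.03915991,  0.01288479, -0.01693702]), 'gripper_force': 0.0, 'opening': 0.092762776763841}
top {'intrinsics': array([[403.12065657,   0.        , 315.14284549],
       [  0.        , 403.12065657, 200.87839392],
       [  0.        ,   0.        ,   1.        ]]), 'R': array([[ 0.00416896, -0.99986128, -0.01612605],
       [-0.99704591, -0.00291934, -0.07675246],
       [ 0.07669474,  0.01639839, -0.99691976]]), 't': array([0.00204533, 0.60087994, 1.15075445])}
side {'intrinsics': array([[426.39260537,   0.        , 323.43562847],
       [  0.        , 426.39260537, 196.98931484],
       [  0.        ,   0.        ,   1.        ]]), 'R': array([[-0.88711681, -0.46128259, -0.0155605 ],
       [-0.3169435 ,  0.6333459 , -0.70598851],
       [ 0.33551539, -0.62136248, -0.70805232]]), 't': array([0.51531501, 0.29096321, 0.95479376])}
0.0188 {'intrinsics': array([[331.73889671,   0.        , 317.53077237],
       [  0.        , 331.73889671, 198.8499891 ],
       [  0.        ,   0.        ,   1.        ]]), 'R': array([[ 0.40012215, -0.91646116, -0.00110132],
       [-0.88205687, -0.38542704,  0.27096434],
       [-0.24875277, -0.1074474 , -0.96258876]]), 't': array([-0.54935521, -0.03198385,  0.39234788])}
```

View pics/top0.png

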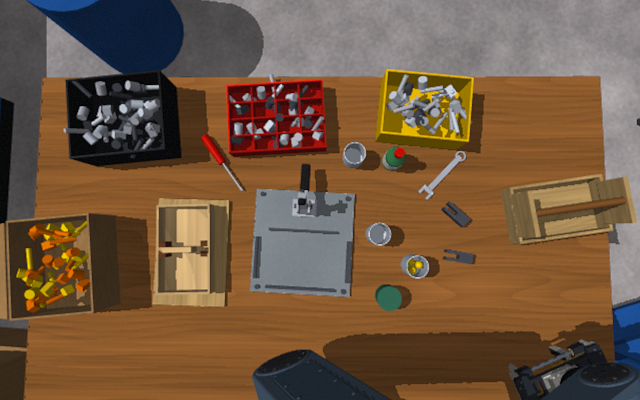

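View pics/side0.png

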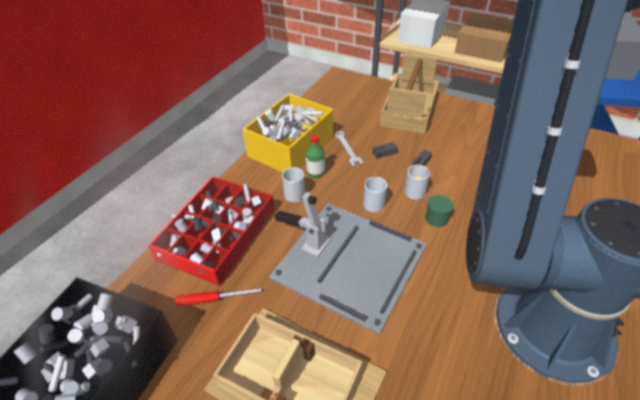

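The top view shows our caddy on its board at about (190,250), the fixture at (303,243) with the clamp at (303,200), and clevises at (456,214) and (459,256). The cup candidates are (354,155), (378,234), (416,266, with yellow balls) and the green one at (388,297). Of the three aluminium cups, (416,266) is farthest right. The tool box at (570,210) is a caddy look-alike. The side view agrees with this. Next I'll check the choice in one close crop.

```bash
cat > h.py <<'E'
import numpy as np, cv2
from scipy.optimize import least_squares
from scipy.spatial.transform import Rotation as Rn
from station import robot
def unproj(m,uv,z):
    K,R,t=m["intrinsics"],m["R"],m["t"]
    d=R.T@np.linalg.solve(K,[uv[0],uv[1],1]); c=-R.T@t
    return c+d*(z-c[2])/d[2]
def proj(m,X):
    p=(m["R"]@np.atleast_2d(X).T).T+m["t"]; q=(m["intrinsics"]@p.T).T
    return q[:,:2]/q[:,2:]
def fit(m,local,uv,x0):
    """pose x,y,yaw of a body (z up, z0 in local) from pixel correspondences"""
    L=np.array(local,float);uv=np.array(uv,float)
    def w(p):
        c,s=np.cos(p[2]),np.sin(p[2])
        return np.c_[p[0]+c*L[:,0]-s*L[:,1],p[1]+s*L[:,0]+c*L[:,1],L[:,2]]
    r=least_squares(lambda p:(proj(m,w(p))-uv).ravel(),x0)
    return r.x,r.fun.reshape(-1,2).round(1)
def crop(img,x0,y0,x1,y1,k,name):
    cv2.imwrite("pics/"+name,cv2.resize(img[y0:y1,x0:x1],None,fx=k,fy=k,interpolation=cv2.INTER_CUBIC))
E
python3 - <<'E'
from h import *
crop(cv2.imread("pics/top0.png"),145,150,485,320,2.35,"crop0.png")
E
```

```text
(no output)
```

View pics/crop0.png

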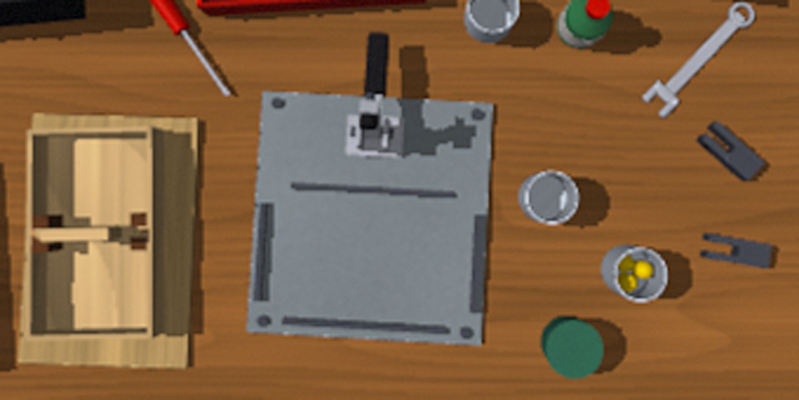

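Run:
```python
from h import *
m=robot.camera_model("top")
o=lambda L:[(144.5+(u)/2.35,149.5+(v)/2.35) for u,v in L]
# fixture base, fixture x=world x approx; TL=+x+y
print("base",fit(m,[(.15,.145,.01),(.15,-.145,.01),(-.15,-.145,.01),(-.15,.145,.01)],o([(263,92),(494,103),(482,344),(248,331)]),[.5,.05,0]))
for n,p in dict(top=(374,193),bot=(365,322),left=(268,252),right=(475,263)).items(): print(n,unproj(m,o([p])[0],.022).round(4))
cz=.067
print("caddy",fit(m,[(-.075,.125,cz),(.075,.125,cz),(.075,-.125,cz),(-.075,-.125,cz)],o([(27,130),(153,127),(153,338),(27,338)]),[.4,.35,-1.57]))
print("board",fit(m,[(-.105,.155,.012),(.105,.155,.012),(.105,-.155,.012),(-.105,-.155,.012)],o([(33,114),(202,117),(191,367),(19,361)]),[.4,.35,-1.57]))
for n,p,z in [("cup",(641,273),.08),("cl1",(737,149),.028),("cl1 head",(758,167),.028),("cl2",(740,250),.028),("cl2h",(771,253),.028),("bottle",(590,15),.12),("hinge",(372,128),.085),("handletip",(377,40),.08),("fakecup",(550,195),.08),("green",(573,347),.05),("spanner",(660,100),0)]: print(n,unproj(m,o([p])[0],z).round(4))
```

```text
base (array([ 0.48254875,  0.04058394, -0.04838999]), array([[ 0.1, -0.6],
       [-0.2, -0.3],
       [ 0.2,  0.4],
       [-0.1,  0.4]]))
top [0.5115 0.0371 0.022 ]
bot [0.3543 0.0471 0.022 ]
left [0.4386 0.1671 0.022 ]
right [ 0.4265 -0.0872  0.022 ]
caddy (array([ 0.46342988,  0.37255483, -1.54464395]), array([[ 0.5, -0.5],
       [-0.2, -0.4],
       [-0. , -0.1],
       [-0.3,  1. ]]))
board (array([ 0.45363177,  0.36467501, -1.59306506]), array([[ 0.6, -0.7],
       [-0.7, -0.2],
       [-0.5,  0.2],
       [ 0.6,  0.6]]))
cup [ 0.4202 -0.2759  0.08  ]
cl1 [ 0.567  -0.4074  0.028 ]
cl1 head [ 0.5451 -0.4324  0.028 ]
cl2 [ 0.4443 -0.4082  0.028 ]
cl2h [ 0.4409 -0.4455  0.028 ]
bottle [ 0.7152 -0.2129  0.12  ]
hinge [0.5875 0.0372 0.085 ]
handletip [0.6925 0.0322 0.08  ]
fakecup [ 0.5099 -0.1713  0.08  ]
green [ 0.3304 -0.2013  0.05  ]
spanner [ 0.6298 -0.3217  0.    ]
```

I choose the cup at (416,266). The crop shows yellow balls in it, and it is the rightmost of the three aluminium cups. I'll take a wrist look on the way to the caddy.

Call:
carry_out([
  {"x":0.8,"y":0.8,"z":0.4,"az":0.378,"grip":1},
  {"x":0.8,"y":0.8,"z":0.4,"az":0.378,"grip":1},
  {"x":0.8,"y":0.8,"z":0.4,"az":0.378,"grip":1},
  {"x":0.8,"y":0.8,"z":0.4,"az":0.378,"grip":1},
  {"x":0.8,"y":0.8,"z":0.4,"az":0.378,"grip":1},
  {"x":0.8,"y":0.8,"z":0.4,"az":0.378,"grip":1},
  {"x":0.8,"y":0.8,"z":0.4,"az":0.378,"grip":1},
  {"x":0.8,"y":0.8,"z":0.4,"az":0.378,"grip":1},
  {"x":0.8,"y":0.8,"z":0.4,"az":0.378,"grip":1},
  {"x":0.8,"y":0.8,"z":0.4,"az":0.378,"grip":1},
])

```text
schema error: expected keys x, y, z, ax, ay, az, grip
```

```bash
cat >> h.py <<'E'
import json
def log():
    s=robot.get_state()
    with open("log.jsonl","a") as f: f.write(json.dumps({k:np.asarray(s[k]).tolist() for k in("time_s","qpos","ee_pos","tcp_rot","force","opening","gripper_force")})+"\n")
    R=Rn.from_quat(s["tcp_rot"]).as_matrix()
    print("t",round(s["time_s"],2),"q",s["qpos"].round(3),"p",s["ee_pos"].round(4),"yang",round(np.arctan2(R[1,1],R[0,1]),4),"z",R[:,2].round(3),"F",s["force"].round(1),"open",round(s["opening"],4),"gf",round(s["gripper_force"],1)); return s
def wrist(name):
    s=log(); m=robot.camera_model("wrist"); im=robot.snapshot("wrist"); cv2.imwrite("pics/"+name+".png",im)
    np.savez("pics/"+name+".npz",**m); return im,m
def load(name): return dict(np.load("pics/"+name+".npz"))
E
python3 - <<'E'
from h import *
wrist("w1")
cv2.imwrite("pics/top1.png",robot.snapshot("top"))
E
```

```text
t 0.1 q [-1.245  0.351  1.652 -0.     1.139 -0.085] p [ 0.2196 -0.504   0.2182] yang -1.16 z [-0.     0.001 -1.   ] F [ 0.7  0.1 -0.2] open 0.093 gf 0.0
```

Call:
carry_out([
  {"y":1,"x":-0.1},
  {"y":1,"x":-0.1},
  {"y":1,"x":-0.1},
  {"y":1,"x":-0.1},
  {"y":1,"x":-0.1},
  {"y":1,"x":-0.1},
])

```text
schema error: expected keys x, y, z, ax, ay, az, grip
```

Run:
```python
from h import *
wrist("w2")
```

```text
t 0.2 q [-1.245  0.351  1.652  0.     1.139 -0.085] p [ 0.2196 -0.504   0.2183] yang -1.1601 z [-0.     0.001 -1.   ] F [ 0.6 -0.5 -0.6] open 0.0927 gf 0.0
```

Call:
carry_out([
  {"y":1,"x":0.2},
  {"y":1,"x":0.2},
  {"y":1,"x":0.2},
  {"y":1,"x":0.2},
  {"y":1,"x":0.2},
  {"y":1,"x":0.2},
])

```text
schema error: expected keys x, y, z, ax, ay, az, grip
```

Run:
```python
from h import *
wrist("w3")
```

```text
t 0.25 q [-1.245  0.351  1.652  0.     1.139 -0.085] p [ 0.2196 -0.5041  0.2184] yang -1.16 z [-0.     0.001 -1.   ] F [ 0.5  0.4 -0.3] open 0.0928 gf 0.0
```

View pics/w2.png

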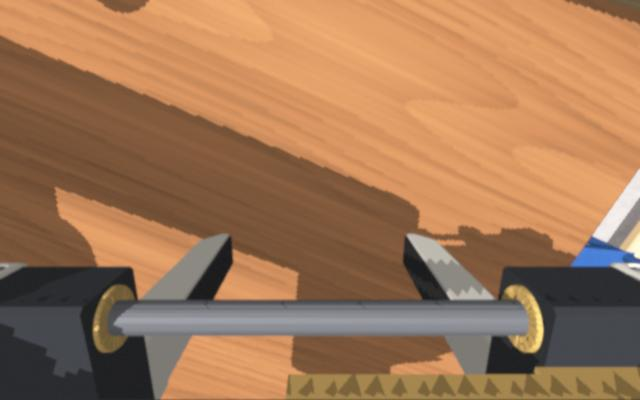

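View pics/w3.png

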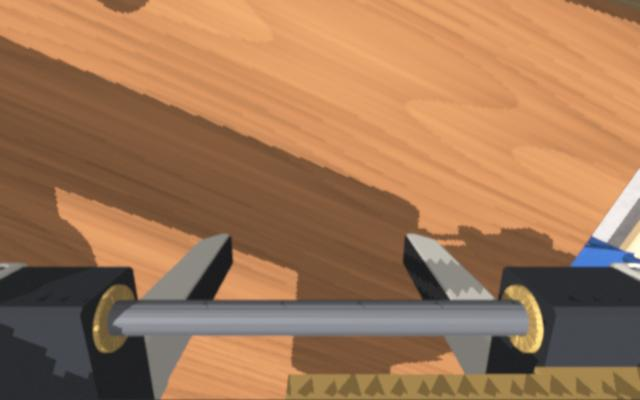

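The wrist image shows bare table and the open fingers around (320,240), with nothing hidden under the gripper. The moves were refused because every row needs all seven keys, so I'll resend them.

Call:
carry_out([
  {"x":0.8,"y":0.8,"z":0.4,"ax":0,"ay":0,"az":0.378,"grip":1},
  {"x":0.8,"y":0.8,"z":0.4,"ax":0,"ay":0,"az":0.378,"grip":1},
  {"x":0.8,"y":0.8,"z":0.4,"ax":0,"ay":0,"az":0.378,"grip":1},
  {"x":0.8,"y":0.8,"z":0.4,"ax":0,"ay":0,"az":0.378,"grip":1},
  {"x":0.8,"y":0.8,"z":0.4,"ax":0,"ay":0,"az":0.378,"grip":1},
  {"x":0.8,"y":0.8,"z":0.4,"ax":0,"ay":0,"az":0.378,"grip":1},
  {"x":0.8,"y":0.8,"z":0.4,"ax":0,"ay":0,"az":0.378,"grip":1},
  {"x":0.8,"y":0.8,"z":0.4,"ax":0,"ay":0,"az":0.378,"grip":1},
  {"x":0.8,"y":0.8,"z":0.4,"ax":0,"ay":0,"az":0.378,"grip":1},
  {"x":0.8,"y":0.8,"z":0.4,"ax":0,"ay":0,"az":0.378,"grip":1},
])

```text
time_s: 1.3
ee_pos: [0.4195, -0.3043, 0.3186]
tcp_rot: [0.699, 0.715, 0.0, -0.0]
force: [-0.1, -1.4, -0.3]
opening: 0.0927
gripper_force: 0.0
```

Call:
carry_out([
  {"x":-0.1,"y":1,"z":0,"ax":0,"ay":0,"az":0,"grip":1},
  {"x":-0.1,"y":1,"z":0,"ax":0,"ay":0,"az":0,"grip":1},
  {"x":-0.1,"y":1,"z":0,"ax":0,"ay":0,"az":0,"grip":1},
  {"x":-0.1,"y":1,"z":0,"ax":0,"ay":0,"az":0,"grip":1},
  {"x":-0.1,"y":1,"z":0,"ax":0,"ay":0,"az":0,"grip":1},
  {"x":-0.1,"y":1,"z":0,"ax":0,"ay":0,"az":0,"grip":1},
  {"x":-0.1,"y":1,"z":0,"ax":0,"ay":0,"az":0,"grip":1},
])

```text
time_s: 2.0
ee_pos: [0.3947, -0.0538, 0.3188]
tcp_rot: [0.698, 0.717, 0.0, 0.0]
force: [0.2, -0.5, 0.7]
opening: 0.0925
gripper_force: 0.0
```

Run:
```python
from h import *
wrist("w2")
```

```text
t 2.0 q [-0.252 -0.037  1.862 -0.     1.316 -0.279] p [ 0.3947 -0.0538  0.3188] yang 0.0268 z [ 0.001 -0.    -1.   ] F [ 0.2 -0.5  0.7] open 0.0925 gf 0.0
```

Call:
carry_out([
  {"x":0.2,"y":1,"z":0,"ax":0,"ay":0,"az":0,"grip":1},
  {"x":0.2,"y":1,"z":0,"ax":0,"ay":0,"az":0,"grip":1},
  {"x":0.2,"y":1,"z":0,"ax":0,"ay":0,"az":0,"grip":1},
  {"x":0.2,"y":1,"z":0,"ax":0,"ay":0,"az":0,"grip":1},
  {"x":0.2,"y":1,"z":0,"ax":0,"ay":0,"az":0,"grip":1},
  {"x":0.2,"y":1,"z":0,"ax":0,"ay":0,"az":0,"grip":1},
  {"x":0.2,"y":1,"z":0,"ax":0,"ay":0,"az":0,"grip":1},
])

```text
time_s: 2.75
ee_pos: [0.4453, 0.1953, 0.318]
tcp_rot: [0.698, 0.716, -0.001, -0.0]
force: [-1.1, 0.8, 0.3]
opening: 0.093
gripper_force: 0.0
```

Run:
```python
from h import *
a,_=wrist("w3"); b=cv2.imread("pics/w2.png")
cv2.imwrite("pics/w23.png",cv2.resize(np.vstack([b[:300],a[:300]]),None,fx=1,fy=1))
```

```text
t 2.75 q [ 0.318  0.143  1.672 -0.     1.327  0.291] p [0.4453 0.1953 0.318 ] yang 0.0266 z [-0.001 -0.001 -1.   ] F [-1.1  0.8  0.3] open 0.093 gf 0.0
```

View pics/w23.png

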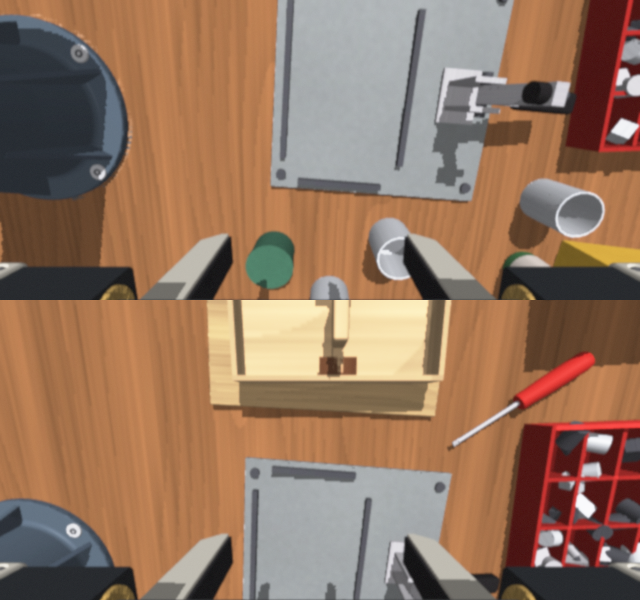

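Run:
```python
from h import *
m=load("w2")
for n,p in dict(mx=[(293,5),(288,160)],px=[(417,10),(397,165)],my=[(299,178),(380,186)]).items(): print(n,[unproj(m,q,.022)[:2].round(4) for q in p])
m=load("w3")
for n,p in dict(py=[(272,178),(355,184)],mx=[(258,190),(255,290)],px=[(363,198),(359,290)]).items(): print(n,[unproj(m,q,.022)[:2].round(4) for q in p])
print([unproj(m,q,.067)[:2].round(4) for q in [(233,80),(447,78)]],[unproj(m,q,.117)[:2].round(4) for q in [(334,45),(349,45)]])
print("boardcorners",[unproj(m,q,.012)[:2].round(4) for q in [(211,104),(434,116)]])
```

```text
mx [array([0.3594, 0.1417]), array([ 0.3538, -0.0532])]
px [array([0.5148, 0.1404]), array([ 0.5079, -0.0561])]
my [array([ 0.3696, -0.0787]), array([ 0.4863, -0.0872])]
py [array([0.3813, 0.1694]), array([0.5002, 0.1639])]
mx [array([0.361 , 0.1512]), array([ 0.3528, -0.0115])]
px [array([0.513 , 0.1434]), array([ 0.5164, -0.0068])]
[array([0.3422, 0.2972]), array([0.5965, 0.3064])] [array([0.4588, 0.3306]), array([0.4741, 0.331 ])]
boardcorners [array([0.2973, 0.2687]), array([0.6051, 0.2611])]
```

The top half of w23 shows the nest rails near u=290 and u=407 and the -y rail at (340,183). The bottom half shows the caddy's near rim from (233,380) to (447,378), the handle at (341,340) and the +y rail at (313,480).

Call:
carry_out([
  {"x":0.08,"y":0.72,"z":0,"ax":0,"ay":0,"az":0,"grip":1},
  {"x":0.08,"y":0.72,"z":0,"ax":0,"ay":0,"az":0,"grip":1},
  {"x":0.08,"y":0.72,"z":0,"ax":0,"ay":0,"az":0,"grip":1},
  {"x":0.08,"y":0.72,"z":0,"ax":0,"ay":0,"az":0,"grip":1},
  {"x":0.08,"y":0.72,"z":0,"ax":0,"ay":0,"az":0,"grip":1},
  {"x":0.08,"y":0.72,"z":0,"ax":0,"ay":0,"az":0,"grip":1},
])

```text
time_s: 3.4
ee_pos: [0.4655, 0.374, 0.3184]
tcp_rot: [0.698, 0.716, -0.0, 0.0]
force: [-0.5, -0.7, -0.3]
opening: 0.0928
gripper_force: 0.0
```

Run:
```python
from h import *
wrist("w4")
```

```text
t 3.4 q [ 0.599  0.361  1.39  -0.     1.391  0.574] p [0.4655 0.374  0.3184] yang 0.0256 z [-0.    -0.001 -1.   ] F [-0.5 -0.7 -0.3] open 0.0928 gf 0.0
```

View pics/w4.png

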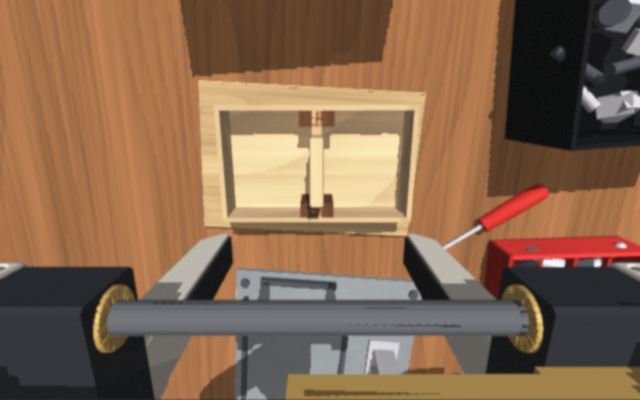

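The wrist view shows the caddy rim corners at about (216,107), (421,107), (411,222) and (224,222), and the handle top spanning (316,135) to (317,208).

Run:
```python
from h import *
m=load("w4"); z=.067
# edges via gradient on handle columns
g=cv2.cvtColor(cv2.imread("pics/w4.png"),cv2.COLOR_BGR2GRAY)
for r in (160,185): print(g[r,300:335])
print(g[90:240,316])
print(fit(m,[(-.075,-.125,z),(-.075,.125,z),(.075,.125,z),(.075,-.125,z)],[(216,107),(421,107),(411,222),(224,222)],[.46,.37,-1.55]))
for q in [(316.5,135),(317,208)]: print(unproj(m,q,.117))
```

```text
[210 211 211 211 211 210 208 193 157 152 193 218 226 228 228 227 227 227
 226 226 224 216 199 188 203 212 215 216 216 215 217 216 216 217 216]
[220 220 221 218 203 164 132 126 128 148 189 218 227 229 229 228 228 228
 227 226 224 216 199 189 208 220 221 222 221 221 222 222 221 222 222]
[181 180 178 180 179 176 172 171 172 179 184 186 189 189 195 202 208 211
 210 204 191 173 157 150 147 145 142 133 122 122 134 147 146 143 138 138
 157 185 202 207 207 207 208 202 189 171 164 178 207 223 227 226 226 226
 226 226 226 226 226 226 226 226 226 226 226 226 226 227 226 226 227 227
 227 227 227 227 227 228 227 227 227 227 228 227 227 227 227 227 227 227
 227 227 228 228 227 228 228 227 227 228 227 227 228 227 228 228 228 228
 229 228 228 228 228 228 226 220 192 139  84  57  60  69  67  57  52  54
  70  97 135 177 196 185 151 117 102 104 106 108 109 108 102  90  77  73
  86 109 123 127 129 128]
(array([ 0.46664156,  0.37337382, -1.54643566]), array([[-0.6, -0.8],
       [-0.1, -0.3],
       [ 0.2,  0.9],
       [ 0.5,  0.5]]))
[0.46373979 0.41832015 0.117     ]
[0.46646631 0.33458603 0.117     ]
```

Call:
carry_out([
  {"x":0,"y":0,"z":-0.5,"ax":0,"ay":0,"az":0,"grip":1},
  {"x":0,"y":0,"z":-0.5,"ax":0,"ay":0,"az":0,"grip":1},
  {"x":0,"y":0,"z":-0.5,"ax":0,"ay":0,"az":0,"grip":1},
  {"x":0,"y":0,"z":-0.65,"ax":0,"ay":0,"az":0,"grip":0},
  {"x":0,"y":0,"z":-0.8,"ax":0,"ay":0,"az":0,"grip":0},
  {"x":0,"y":0,"z":-0.92,"ax":0,"ay":0,"az":0,"grip":0},
  {"x":0,"y":0,"z":-0.97,"ax":0,"ay":0,"az":0,"grip":0},
  {"x":0,"y":0,"z":-0.97,"ax":0,"ay":0,"az":0,"grip":-1},
  {"x":0,"y":0,"z":-0.97,"ax":0,"ay":0,"az":0,"grip":-1},
  {"x":0,"y":0,"z":-0.97,"ax":0,"ay":0,"az":0,"grip":-1},
  {"x":0,"y":0,"z":-0.97,"ax":0,"ay":0,"az":0,"grip":-1},
  {"x":0,"y":0,"z":-0.97,"ax":0,"ay":0,"az":0,"grip":-1},
  {"x":0,"y":0,"z":-0.97,"ax":0,"ay":0,"az":0,"grip":-1},
], grip_force=50)

```text
time_s: 4.75
ee_pos: [0.4647, 0.3759, 0.0766]
tcp_rot: [0.697, 0.717, 0.0, 0.0]
force: [-4.2, 0.3, 1.7]
opening: 0.0178
gripper_force: 3.2
```

Call:
carry_out([
  {"x":0,"y":0,"z":0,"ax":0,"ay":0,"az":0,"grip":-1},
  {"x":0,"y":0,"z":0,"ax":0,"ay":0,"az":0,"grip":-1},
  {"x":0,"y":0,"z":0.05,"ax":0,"ay":0,"az":0,"grip":-1},
  {"x":0,"y":0,"z":0.1,"ax":0,"ay":0,"az":0,"grip":-1},
  {"x":0,"y":0,"z":0.2,"ax":0,"ay":0,"az":0,"grip":-1},
  {"x":0,"y":0,"z":0.3,"ax":0,"ay":0,"az":0,"grip":-1},
  {"x":0,"y":0,"z":0.4,"ax":0,"ay":0,"az":0,"grip":-1},
  {"x":0,"y":0,"z":0.48,"ax":0,"ay":0,"az":0,"grip":-1},
  {"x":0,"y":0,"z":0.48,"ax":0,"ay":0,"az":0,"grip":-1},
])

```text
time_s: 5.65
ee_pos: [0.4658, 0.3765, 0.1996]
tcp_rot: [0.697, 0.717, 0.003, 0.001]
force: [0.3, -0.1, -3.5]
opening: 0.0158
gripper_force: 50.0
```

Run:
```python
from h import *
log()
```

```text
t 5.65 q [ 0.602  0.456  1.544 -0.     1.136  0.575] p [0.4658 0.3765 0.1996] yang 0.0275 z [ 0.005  0.003 -1.   ] F [ 0.3 -0.1 -3.5] open 0.0158 gf 50.0
```

Call:
carry_out([
  {"x":-0.22,"y":-0.4,"z":0,"ax":0,"ay":0,"az":0.045,"grip":-1},
  {"x":-0.22,"y":-0.4,"z":0,"ax":0,"ay":0,"az":0.09,"grip":-1},
  {"x":-0.22,"y":-0.4,"z":0,"ax":0,"ay":0,"az":0.13,"grip":-1},
  {"x":-0.22,"y":-0.4,"z":0,"ax":0,"ay":0,"az":0.17,"grip":-1},
  {"x":-0.22,"y":-0.4,"z":0,"ax":0,"ay":0,"az":0.21,"grip":-1},
  {"x":-0.22,"y":-0.4,"z":0,"ax":0,"ay":0,"az":0.25,"grip":-1},
  {"x":-0.22,"y":-0.4,"z":0,"ax":0,"ay":0,"az":0.29,"grip":-1},
  {"x":-0.22,"y":-0.4,"z":0,"ax":0,"ay":0,"az":0.33,"grip":-1},
  {"x":-0.22,"y":-0.4,"z":0,"ax":0,"ay":0,"az":0.37,"grip":-1},
  {"x":-0.22,"y":-0.4,"z":0,"ax":0,"ay":0,"az":0.41,"grip":-1},
  {"x":-0.22,"y":-0.4,"z":0,"ax":0,"ay":0,"az":0.45,"grip":-1},
  {"x":-0.22,"y":-0.4,"z":0,"ax":0,"ay":0,"az":0.478,"grip":-1},
  {"x":-0.22,"y":-0.4,"z":0,"ax":0,"ay":0,"az":0.478,"grip":-1},
  {"x":-0.22,"y":-0.4,"z":0,"ax":0,"ay":0,"az":0.478,"grip":-1},
])

```text
time_s: 7.05
ee_pos: [0.4094, 0.2756, 0.1957]
tcp_rot: [0.022, 1.0, -0.0, -0.0]
force: [0.5, -0.1, -3.9]
opening: 0.016
gripper_force: 50.0
```

Call:
carry_out([
  {"x":0.08,"y":-0.15,"z":0,"ax":0,"ay":0,"az":0,"grip":-1},
  {"x":0.08,"y":-0.3,"z":0,"ax":0,"ay":0,"az":0,"grip":-1},
  {"x":0.08,"y":-0.45,"z":0,"ax":0,"ay":0,"az":0,"grip":-1},
  {"x":0.08,"y":-0.6,"z":0,"ax":0,"ay":0,"az":0,"grip":-1},
  {"x":0.08,"y":-0.75,"z":0,"ax":0,"ay":0,"az":0,"grip":-1},
  {"x":0.08,"y":-0.85,"z":0,"ax":0,"ay":0,"az":0,"grip":-1},
  {"x":0.08,"y":-0.93,"z":0,"ax":0,"ay":0,"az":0,"grip":-1},
  {"x":0.08,"y":-0.93,"z":0,"ax":0,"ay":0,"az":0,"grip":-1},
  {"x":0.08,"y":-0.93,"z":0,"ax":0,"ay":0,"az":0,"grip":-1},
  {"x":0.08,"y":-0.93,"z":0,"ax":0,"ay":0,"az":0,"grip":-1},
])

```text
time_s: 8.05
ee_pos: [0.4296, 0.0439, 0.1961]
tcp_rot: [0.021, 1.0, 0.0, -0.0]
force: [0.2, 0.5, -3.3]
opening: 0.0158
gripper_force: 50.0
```

Run:
```python
from h import *
log()
im=robot.snapshot("top"); cv2.imwrite("pics/top2.png",im)
crop(im,220,130,480,325,3.0,"crop2.png")
```

```text
t 8.05 q [-0.006  0.163  1.964  0.     1.014 -1.535] p [0.4296 0.0439 0.1961] yang 1.5288 z [-0.  0. -1.] F [ 0.2  0.5 -3.3] open 0.0158 gf 50.0
```

View pics/crop2.png

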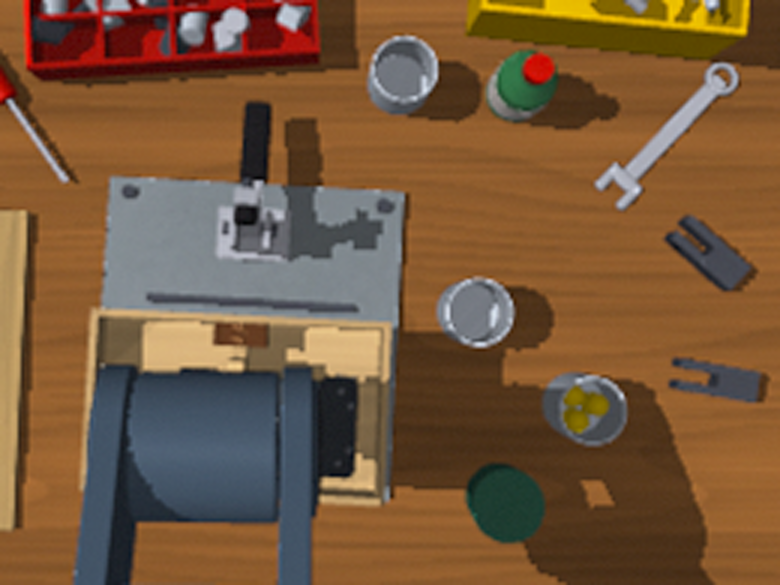

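The crop shows the held caddy's rim corners at (91,310), (394,323) and (385,504), the clamp still open, and the two clevises and the knob cup unmoved.

Run:
```python
from h import *
m=robot.camera_model("top");z=.1865
o=lambda L:[(219.67+u/3,129.67+v/3) for u,v in L]
print(fit(m,[(.075,.125,z),(.075,-.125,z),(-.075,-.125,z)],o([(91,310),(394,323),(385,504)]),[.43,.04,-.05]))
a=unproj(m,o([(91,310)])[0],z);b=unproj(m,o([(394,323)])[0],z);print(a,b,np.linalg.norm(a-b))
print([unproj(m,p,.01).round(4)[:2] for p in o([(110,178),(406,193)])])
```

```text
(array([ 0.42829589,  0.0410939 , -0.03712251]), array([[ 0.2, -0.2],
       [-0.6, -0.4],
       [ 0.3,  0.6]]))
[0.50738334 0.16380273 0.1865    ] [ 0.4977118  -0.08799523  0.1865    ] 0.25198363195100826
[array([0.6366, 0.1785]), array([ 0.6225, -0.1129])]
```

Call:
carry_out([
  {"x":0.016,"y":0.002,"z":-0.12,"ax":0,"ay":0,"az":0,"grip":-1},
  {"x":0.016,"y":0.002,"z":-0.24,"ax":0,"ay":0,"az":0,"grip":-1},
  {"x":0.016,"y":0.002,"z":-0.32,"ax":0,"ay":0,"az":0,"grip":-1},
  {"x":0.016,"y":0.002,"z":-0.38,"ax":0,"ay":0,"az":0,"grip":-1},
  {"x":0.016,"y":0.002,"z":-0.41,"ax":0,"ay":0,"az":0,"grip":-1},
  {"x":0.016,"y":0.002,"z":-0.43,"ax":0,"ay":0,"az":0,"grip":-1},
  {"x":0.016,"y":0.002,"z":-0.45,"ax":0,"ay":0,"az":0,"grip":-1},
  {"x":0.016,"y":0.002,"z":-0.46,"ax":0,"ay":0,"az":0,"grip":-1},
])

```text
time_s: 8.9
ee_pos: [0.4339, 0.0439, 0.0812]
tcp_rot: [0.021, 1.0, 0.0, 0.0]
force: [0.5, 0.9, -4.4]
opening: 0.0159
gripper_force: 50.0
```

Call:
carry_out([
  {"x":0,"y":0,"z":-0.012,"ax":0,"ay":0,"az":0,"grip":-1},
  {"x":0,"y":0,"z":-0.02,"ax":0,"ay":0,"az":0,"grip":-1},
  {"x":0,"y":0,"z":-0.026,"ax":0,"ay":0,"az":0,"grip":-1},
  {"x":0,"y":0,"z":-0.026,"ax":0,"ay":0,"az":0,"grip":-1},
])

```text
time_s: 9.3
ee_pos: [0.4337, 0.0438, 0.0749]
tcp_rot: [0.021, 1.0, -0.0, 0.0]
force: [-1.5, 0.1, 0.4]
opening: 0.016
gripper_force: 50.0
```

Call:
carry_out([
  {"x":0,"y":0,"z":0,"ax":0,"ay":0,"az":0,"grip":0},
  {"x":0,"y":0,"z":0,"ax":0,"ay":0,"az":0,"grip":0},
  {"x":0,"y":0,"z":0,"ax":0,"ay":0,"az":0,"grip":0},
  {"x":0,"y":0,"z":0,"ax":0,"ay":0,"az":0,"grip":0},
  {"x":0,"y":0,"z":0.1,"ax":0,"ay":0,"az":0,"grip":0},
  {"x":0,"y":0,"z":0.3,"ax":0,"ay":0,"az":0,"grip":0},
  {"x":0,"y":0,"z":0.5,"ax":0,"ay":0,"az":0,"grip":-1},
  {"x":0,"y":0,"z":0.7,"ax":0,"ay":0,"az":0,"grip":-1},
  {"x":0,"y":0,"z":0.7,"ax":0,"ay":0,"az":0,"grip":-1},
])

```text
time_s: 10.2
ee_pos: [0.4362, 0.0438, 0.2555]
tcp_rot: [0.021, 1.0, 0.0, 0.005]
force: [0.4, 0.3, -0.5]
opening: 0.0269
gripper_force: 0.0
```

Call:
carry_out([
  {"x":0.2,"y":-0.035,"z":0,"ax":0,"ay":0,"az":0,"grip":-1},
  {"x":0.4,"y":-0.035,"z":0,"ax":0,"ay":0,"az":0,"grip":-1},
  {"x":0.6,"y":-0.035,"z":0,"ax":0,"ay":0,"az":0,"grip":-1},
  {"x":0.8,"y":-0.035,"z":0,"ax":0,"ay":0,"az":0,"grip":-1},
  {"x":0.84,"y":-0.035,"z":0,"ax":0,"ay":0,"az":0,"grip":-1},
  {"x":0.84,"y":-0.035,"z":0,"ax":0,"ay":0,"az":0,"grip":-1},
])

```text
time_s: 10.8
ee_pos: [0.6444, 0.0349, 0.2477]
tcp_rot: [0.021, 1.0, -0.0, -0.001]
force: [-1.5, -0.1, 0.5]
opening: 0.0007
gripper_force: 0.0
```

Run:
```python
from h import *
im,_=wrist("w5"); t=robot.snapshot("top"); cv2.imwrite("pics/top3.png",t)
k=cv2.resize(t[130:320,220:420],None,fx=2,fy=2,interpolation=cv2.INTER_CUBIC)
c=np.zeros((400,800,3),np.uint8); c[:380,:400]=k; c[:,400:]=im[:, 120:520]; cv2.imwrite("pics/c3.png",c)
```

```text
t 10.8 q [-0.018  0.503  1.349 -0.     1.292 -1.547] p [0.6444 0.0349 0.2477] yang 1.5291 z [-0.002  0.    -1.   ] F [-1.5 -0.1  0.5] open 0.0007 gf 0.0
```

View pics/c3.png

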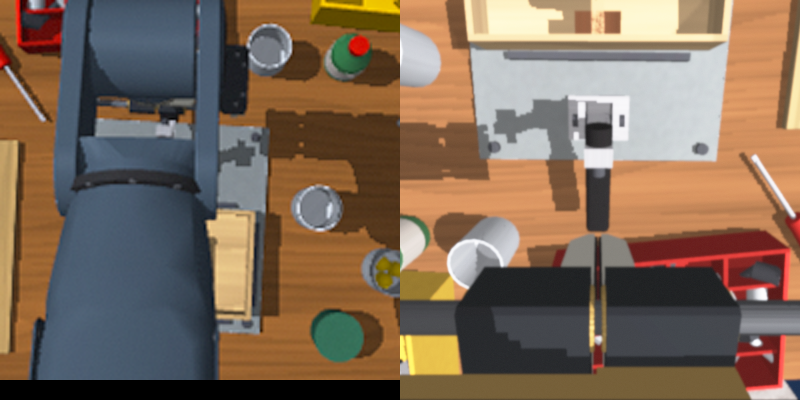

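Call:
carry_out([
  {"x":0,"y":0,"z":-0.18,"ax":0,"ay":0,"az":0,"grip":-1},
  {"x":0,"y":0,"z":-0.35,"ax":0,"ay":0,"az":0,"grip":-1},
  {"x":-0.05,"y":0,"z":-0.36,"ax":0,"ay":0,"az":0,"grip":-1},
  {"x":-0.1,"y":0,"z":-0.36,"ax":0,"ay":0,"az":0,"grip":-1},
  {"x":-0.14,"y":0.005,"z":-0.36,"ax":0,"ay":0,"az":0,"grip":-1},
  {"x":-0.18,"y":0.005,"z":-0.355,"ax":0,"ay":0,"az":0,"grip":-1},
  {"x":-0.21,"y":0.005,"z":-0.35,"ax":0,"ay":0,"az":0,"grip":-1},
  {"x":-0.24,"y":0.01,"z":-0.35,"ax":0,"ay":0,"az":0,"grip":-1},
  {"x":-0.265,"y":0.01,"z":-0.355,"ax":0,"ay":0,"az":0,"grip":-1},
  {"x":-0.29,"y":0.01,"z":-0.36,"ax":0,"ay":0,"az":0,"grip":-1},
  {"x":-0.33,"y":0.01,"z":-0.37,"ax":0,"ay":0,"az":0,"grip":-1},
  {"x":-0.37,"y":0.015,"z":-0.39,"ax":0,"ay":0,"az":0,"grip":-1},
  {"x":-0.41,"y":0.015,"z":-0.416,"ax":0,"ay":0,"az":0,"grip":-1},
  {"x":-0.434,"y":0.018,"z":-0.44,"ax":0,"ay":0,"az":0,"grip":-1},
  {"x":-0.45,"y":0.018,"z":-0.46,"ax":0,"ay":0,"az":0,"grip":-1},
  {"x":-0.47,"y":0.018,"z":-0.483,"ax":0,"ay":0,"az":0,"grip":-1},
  {"x":-0.486,"y":0.018,"z":-0.51,"ax":0,"ay":0,"az":0,"grip":-1},
  {"x":-0.498,"y":0.018,"z":-0.535,"ax":0,"ay":0,"az":0,"grip":-1},
  {"x":-0.51,"y":0.018,"z":-0.57,"ax":0,"ay":0,"az":0,"grip":-1},
  {"x":-0.51,"y":0.018,"z":-0.57,"ax":0,"ay":0,"az":0,"grip":-1},
])

```text
time_s: 12.9
ee_pos: [0.5152, 0.0395, 0.1059]
tcp_rot: [0.021, 1.0, -0.0, -0.001]
force: [0.1, 0.5, -0.8]
opening: 0.0002
gripper_force: 0.0
```

Run:
```python
from h import *
log()
```

```text
t 12.9 q [-0.014  0.443  1.835 -0.     0.865 -1.543] p [0.5152 0.0395 0.1059] yang 1.5293 z [-0.002 -0.    -1.   ] F [ 0.1  0.5 -0.8] open 0.0002 gf 0.0
```

Call:
carry_out([
  {"x":0,"y":0,"z":-0.025,"ax":0,"ay":0,"az":0,"grip":-1},
  {"x":0,"y":0,"z":-0.045,"ax":0,"ay":0,"az":0,"grip":-1},
  {"x":0,"y":0,"z":-0.055,"ax":0,"ay":0,"az":0,"grip":-1},
  {"x":0,"y":0,"z":-0.055,"ax":0,"ay":0,"az":0,"grip":-1},
  {"x":0,"y":0,"z":-0.055,"ax":0,"ay":0,"az":0,"grip":-1},
  {"x":0,"y":0,"z":-0.055,"ax":0,"ay":0,"az":0,"grip":-1},
])

```text
time_s: 13.5
ee_pos: [0.5163, 0.0395, 0.0936]
tcp_rot: [0.021, 1.0, 0.0, 0.0]
force: [-0.1, 0.8, 0.4]
opening: 0.0006
gripper_force: 0.0
```

Call:
carry_out([
  {"x":0,"y":0,"z":0.2,"ax":0,"ay":0,"az":0,"grip":-1},
  {"x":0,"y":0,"z":0.4,"ax":0,"ay":0,"az":0,"grip":-1},
  {"x":0,"y":0,"z":0.6,"ax":0,"ay":0,"az":0,"grip":-1},
  {"x":0,"y":-0.2,"z":0.8,"ax":0,"ay":0,"az":0,"grip":-1},
  {"x":0,"y":-0.4,"z":0.9,"ax":0,"ay":0,"az":0,"grip":0},
  {"x":0,"y":-0.6,"z":0.9,"ax":0,"ay":0,"az":0,"grip":0},
  {"x":0,"y":-0.8,"z":0.9,"ax":0,"ay":0,"az":0,"grip":0},
  {"x":0,"y":-1,"z":0.9,"ax":0,"ay":0,"az":0,"grip":0},
  {"x":0,"y":-1,"z":0.9,"ax":0,"ay":0,"az":0,"grip":0},
])

```text
time_s: 14.4
ee_pos: [0.5156, -0.214, 0.3186]
tcp_rot: [0.022, 1.0, -0.0, 0.0]
force: [-0.4, 0.6, 0.1]
opening: 0.0358
gripper_force: 0.0
```

Call:
carry_out([
  {"x":0,"y":-0.2,"z":0,"ax":0,"ay":0,"az":0,"grip":0},
  {"x":0,"y":-0.4,"z":0,"ax":0,"ay":0,"az":0,"grip":0},
  {"x":0,"y":-0.6,"z":0,"ax":0,"ay":0,"az":0,"grip":0},
  {"x":0,"y":-0.75,"z":0,"ax":0,"ay":0,"az":0,"grip":0},
  {"x":0,"y":-0.75,"z":0,"ax":0,"ay":0,"az":0,"grip":0},
])

```text
time_s: 14.9
ee_pos: [0.5151, -0.4019, 0.3174]
tcp_rot: [0.023, 1.0, -0.0, -0.0]
force: [-0.1, 0.8, -0.2]
opening: 0.0465
gripper_force: 0.0
```

Run:
```python
from h import *
im,_=wrist("w6"); t=robot.snapshot("top"); cv2.imwrite("pics/top4.png",t)
k=cv2.resize(t[150:320,230:430],None,fx=2,fy=2,interpolation=cv2.INTER_CUBIC)
c=np.zeros((600,800,3),np.uint8); c[:340,:400]=k; c[0:340,400:]=im[:340,120:520]
s=robot.snapshot("side"); c[340:,100:500]=cv2.resize(s[170:300,230:430],None,fx=2,fy=2,interpolation=cv2.INTER_CUBIC)
cv2.imwrite("pics/c4.png",c)
```

```text
t 14.9 q [-7.340e-01  4.750e-01  1.225e+00 -1.000e-03  1.441e+00 -2.259e+00] p [ 0.5151 -0.4019  0.3174] yang 1.5254 z [-0.001 -0.    -1.   ] F [-0.1  0.8 -0.2] open 0.0465 gf 0.0
```

View pics/c4.png

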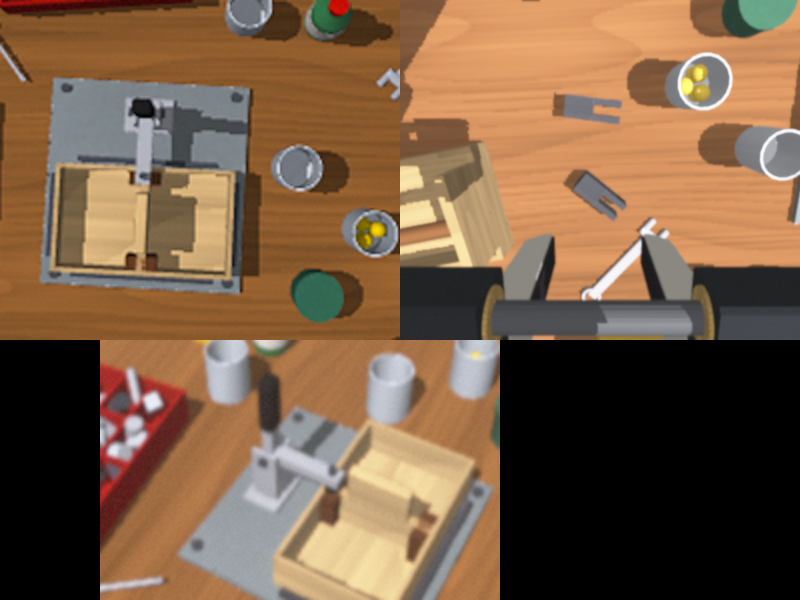

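The composite shows the clamp closed with its handle up and its pad on the caddy block. The caddy is inside all four rails, and exactly two clevises lie at (588,108) and (598,195). I'll measure them by segmentation.

```bash
cat >> h.py <<'E'
def clevises(im,m,z=.028,roi=None):
    hsv=cv2.cvtColor(im,cv2.COLOR_BGR2HSV)
    mask=((hsv[...,2]<125)&(hsv[...,1]<75)).astype(np.uint8)
    mask[275:]=0
    n,l,st,ce=cv2.connectedComponentsWithStats(mask); out=[]
    for i in range(1,n):
        if 300<st[i,4]<12000:
            p=np.argwhere(l==i)[:,::-1]; w=np.array([unproj(m,q,z)[:2] for q in p])
            if not(.2<w[:,0].mean()<.8 and -.75<w[:,1].mean()<.6): continue
            (cx,cy),(a,b),ang=cv2.minAreaRect((w*1000).astype(np.float32))
            if a<b: a,b,ang=b,a,ang+90
            if not(55<a<105 and 22<b<55): continue
            # head (solid) end: centroid of area is towards it
            out.append((round(cx/1000,4),round(cy/1000,4),round(a),round(b),round(np.radians(ang),3),w.mean(0).round(4).tolist()))
    return out
E
python3 - <<'E'
from h import *
print(clevises(cv2.imread("pics/w6.png"),load("w6")))
print(clevises(cv2.imread("pics/top4.png"),robot.camera_model("top")))
E
```

```text
[(0.564, -0.4015, 75, 34, np.float64(0.829), [0.5607, -0.4033])]
[]
```

Run:
```python
from h import *
im=cv2.imread("pics/w6.png");h=cv2.cvtColor(im,cv2.COLOR_BGR2HSV)
print(h[105,280:350:4].tolist(), h[195,300:340:5].tolist())
```

```text
[[12, 138, 120], [7, 47, 119], [123, 18, 126], [120, 16, 126], [117, 22, 129], [120, 14, 126], [117, 20, 129], [120, 18, 129], [154, 14, 126], [11, 110, 188], [10, 86, 175], [178, 24, 126], [162, 10, 126], [129, 14, 129], [126, 19, 131], [171, 19, 135], [13, 139, 222], [13, 139, 222]] [[7, 48, 122], [113, 18, 128], [120, 19, 124], [117, 19, 124], [129, 15, 122], [150, 8, 121], [120, 18, 128], [150, 12, 86]]
```

```bash
sed -i 's/<125)&/<145)\&/' h.py
python3 - <<'E'
from h import *
print(clevises(cv2.imread("pics/w6.png"),load("w6")))
print(clevises(cv2.imread("pics/top4.png"),robot.camera_model("top")))
E
```

```text
[(0.4141, -0.2485, 59, 42, np.float64(0.21), [0.4131, -0.2452]), (0.4213, -0.2959, 57, 28, np.float64(0.142), [0.4217, -0.2977]), (0.4442, -0.4064, 74, 29, np.float64(1.413), [0.443, -0.4118]), (0.506, -0.1886, 61, 50, np.float64(2.921), [0.5033, -0.1905]), (0.5178, -0.138, 59, 51, np.float64(2.884), [0.5173, -0.1381]), (0.5644, -0.401, 76, 34, np.float64(0.834), [0.5619, -0.4036]), (0.5878, 0.0357, 55, 46, np.float64(1.47), [0.5852, 0.0344])]
[]
```

Run:
```python
from h import *
m=load("w6")
for z in (.06,.1): print([unproj(m,p,z)[:2].round(3) for p in [(200,145),(230,240)]])
```

```text
[array([ 0.482, -0.55 ]), array([ 0.613, -0.527])]
[array([ 0.478, -0.535]), array([ 0.597, -0.514])]
```

Call:
carry_out([
  {"x":0.185,"y":-0.005,"z":-0.2,"ax":0,"ay":0,"az":-0.72,"grip":0.6},
  {"x":0.185,"y":-0.005,"z":-0.2,"ax":0,"ay":0,"az":-0.72,"grip":0.6},
  {"x":0.185,"y":-0.005,"z":-0.2,"ax":0,"ay":0,"az":-0.72,"grip":0.6},
  {"x":0.185,"y":-0.005,"z":-0.2,"ax":0,"ay":0,"az":-0.72,"grip":0.6},
  {"x":0.185,"y":-0.005,"z":-0.2,"ax":0,"ay":0,"az":-0.72,"grip":0.6},
  {"x":0.185,"y":-0.005,"z":-0.2,"ax":0,"ay":0,"az":-0.72,"grip":0.6},
  {"x":0.185,"y":-0.005,"z":-0.2,"ax":0,"ay":0,"az":-0.72,"grip":0.6},
  {"x":0.185,"y":-0.005,"z":-0.2,"ax":0,"ay":0,"az":-0.72,"grip":0.6},
  {"x":0.185,"y":-0.005,"z":-0.2,"ax":0,"ay":0,"az":-0.72,"grip":0.6},
  {"x":0.185,"y":-0.005,"z":-0.2,"ax":0,"ay":0,"az":-0.72,"grip":0.6},
  {"x":0.185,"y":-0.005,"z":-0.2,"ax":0,"ay":0,"az":-0.72,"grip":0.6},
  {"x":0.185,"y":-0.005,"z":-0.2,"ax":0,"ay":0,"az":-0.72,"grip":0.6},
  {"x":0.185,"y":-0.005,"z":-0.2,"ax":0,"ay":0,"az":-0.72,"grip":0.6},
  {"x":0.185,"y":-0.005,"z":-0.2,"ax":0,"ay":0,"az":-0.72,"grip":0.6},
  {"x":0.185,"y":-0.005,"z":-0.2,"ax":0,"ay":0,"az":-0.72,"grip":0.6},
  {"x":0.185,"y":-0.005,"z":-0.2,"ax":0,"ay":0,"az":-0.72,"grip":0.6},
  {"x":0.185,"y":-0.005,"z":-0.2,"ax":0,"ay":0,"az":-0.72,"grip":0.6},
])

```text
time_s: 16.75
ee_pos: [0.5627, -0.3982, 0.2688]
tcp_rot: [0.912, 0.409, 0.0, 0.0]
force: [-0.4, 0.2, 0.1]
opening: 0.0743
gripper_force: 0.0
```

Run:
```python
from h import *
im,m=wrist("w7"); print(clevises(im,m))
```

```text
t 16.75 q [-0.683  0.575  1.182  0.     1.384  0.044] p [ 0.5627 -0.3982  0.2688] yang -0.7279 z [ 0. -0. -1.] F [-0.4  0.2  0.1] open 0.0743 gf 0.0
[(0.4916, -0.1422, 60, 54, np.float64(0.536), [0.4914, -0.142]), (0.5153, -0.186, 64, 51, np.float64(0.521), [0.5176, -0.1877]), (0.5668, -0.4011, 77, 31, np.float64(0.837), [0.5647, -0.4036]), (0.432, -0.2904, 58, 41, np.float64(0.901), [0.4347, -0.2878]), (0.3911, -0.257, 57, 50, np.float64(2.62), [0.3868, -0.2557]), (0.557, -0.5588, 64, 23, np.float64(1.372), [0.5587, -0.5622])]
```

Call:
carry_out([
  {"x":0.005,"y":-0.025,"z":-0.2,"ax":0,"ay":0,"az":0,"grip":0.3},
  {"x":0.005,"y":-0.025,"z":-0.4,"ax":0,"ay":0,"az":0,"grip":0.3},
  {"x":0.005,"y":-0.025,"z":-0.6,"ax":0,"ay":0,"az":0,"grip":0.3},
  {"x":0.005,"y":-0.025,"z":-0.8,"ax":0,"ay":0,"az":0,"grip":0.3},
  {"x":0.005,"y":-0.025,"z":-0.8,"ax":0,"ay":0,"az":0,"grip":0.3},
])

```text
time_s: 17.3
ee_pos: [0.5606, -0.4027, 0.0617]
tcp_rot: [0.913, 0.408, -0.003, -0.005]
force: [-0.0, -0.2, -0.5]
opening: 0.0603
gripper_force: 0.0
```

Call:
carry_out([
  {"x":0,"y":0,"z":-0.12,"ax":0,"ay":0,"az":0,"grip":0.3},
  {"x":0,"y":0,"z":-0.2,"ax":0,"ay":0,"az":0,"grip":0.3},
  {"x":0,"y":0,"z":-0.245,"ax":0,"ay":0,"az":0,"grip":0.3},
  {"x":0,"y":0,"z":-0.245,"ax":0,"ay":0,"az":0,"grip":-1},
  {"x":0,"y":0,"z":-0.245,"ax":0,"ay":0,"az":0,"grip":-1},
  {"x":0,"y":0,"z":-0.245,"ax":0,"ay":0,"az":0,"grip":-1},
  {"x":0,"y":0,"z":-0.245,"ax":0,"ay":0,"az":0,"grip":-1},
  {"x":0,"y":0,"z":-0.245,"ax":0,"ay":0,"az":0,"grip":-1},
  {"x":0,"y":0,"z":-0.1,"ax":0,"ay":0,"az":0,"grip":-1},
  {"x":0,"y":0,"z":0.1,"ax":0,"ay":0,"az":0,"grip":-1},
  {"x":0,"y":0,"z":0.3,"ax":0,"ay":0,"az":0,"grip":-1},
  {"x":0,"y":0,"z":0.5,"ax":0,"ay":0,"az":0,"grip":-1},
  {"x":0,"y":0,"z":0.7,"ax":0,"ay":0,"az":0,"grip":-1},
  {"x":0,"y":0,"z":0.7,"ax":0,"ay":0,"az":0,"grip":-1},
], grip_force=40)

```text
time_s: 18.7
ee_pos: [0.5656, -0.407, 0.2518]
tcp_rot: [0.913, 0.407, 0.003, 0.005]
force: [0.0, 0.4, -0.9]
opening: 0.0298
gripper_force: 40.0
```

Call:
carry_out([
  {"x":-0.64,"y":1,"z":0,"ax":0,"ay":0,"az":0.219,"grip":-1},
  {"x":-0.64,"y":1,"z":0,"ax":0,"ay":0,"az":0.219,"grip":-1},
  {"x":-0.64,"y":1,"z":0,"ax":0,"ay":0,"az":0.219,"grip":-1},
  {"x":-0.64,"y":1,"z":0,"ax":0,"ay":0,"az":0.219,"grip":-1},
  {"x":-0.64,"y":1,"z":0,"ax":0,"ay":0,"az":0.219,"grip":-1},
  {"x":-0.64,"y":1,"z":0,"ax":0,"ay":0,"az":0.219,"grip":-1},
  {"x":-0.64,"y":1,"z":0,"ax":0,"ay":0,"az":0.219,"grip":-1},
  {"x":-0.64,"y":1,"z":0,"ax":0,"ay":0,"az":0.219,"grip":-1},
])

```text
time_s: 19.5
ee_pos: [0.4036, -0.1551, 0.2435]
tcp_rot: [0.722, 0.691, 0.0, 0.0]
force: [0.2, -0.6, -1.0]
opening: 0.0298
gripper_force: 40.0
```

Call:
carry_out([
  {"x":0,"y":1,"z":0,"ax":0,"ay":0,"az":0,"grip":-1},
  {"x":0,"y":1,"z":0,"ax":0,"ay":0,"az":0,"grip":-1},
  {"x":0,"y":1,"z":0,"ax":0,"ay":0,"az":0,"grip":-1},
  {"x":0,"y":1,"z":0,"ax":0,"ay":0,"az":0,"grip":-1},
  {"x":0,"y":1,"z":0,"ax":0,"ay":0,"az":0,"grip":-1},
  {"x":0,"y":1,"z":0,"ax":0,"ay":0,"az":0,"grip":-1},
  {"x":0,"y":1,"z":0,"ax":0,"ay":0,"az":0,"grip":-1},
])

```text
time_s: 20.2
ee_pos: [0.4043, 0.0949, 0.243]
tcp_rot: [0.722, 0.692, -0.0, 0.0]
force: [0.5, 0.2, -1.4]
opening: 0.0295
gripper_force: 40.0
```

Run:
```python
from h import *
log()
```

```text
t 20.2 q [ 0.119  0.071  1.942 -0.     1.129  0.161] p [0.4043 0.0949 0.243 ] yang -0.0426 z [-0. -0. -1.] F [ 0.5  0.2 -1.4] open 0.0295 gf 40.0
```

Call:
carry_out([
  {"x":0.005,"y":0.022,"z":-0.2,"ax":0,"ay":0,"az":0,"grip":-1},
  {"x":0.005,"y":0.022,"z":-0.4,"ax":0,"ay":0,"az":0,"grip":-1},
  {"x":0.005,"y":0.022,"z":-0.55,"ax":0,"ay":0,"az":0,"grip":-1},
  {"x":0.005,"y":0.022,"z":-0.68,"ax":0,"ay":0,"az":0,"grip":-1},
  {"x":0.005,"y":0.022,"z":-0.78,"ax":0,"ay":0,"az":0,"grip":-1},
  {"x":0.005,"y":0.022,"z":-0.84,"ax":0,"ay":0,"az":0,"grip":-1},
  {"x":0.005,"y":0.022,"z":-0.865,"ax":0,"ay":0,"az":0,"grip":-1},
  {"x":0.005,"y":0.022,"z":-0.865,"ax":0,"ay":0,"az":0,"grip":-0.15},
  {"x":0.005,"y":0.022,"z":-0.865,"ax":0,"ay":0,"az":0,"grip":-0.15},
  {"x":0.005,"y":0.022,"z":-0.865,"ax":0,"ay":0,"az":0,"grip":-0.15},
  {"x":0.005,"y":0.022,"z":-0.75,"ax":0,"ay":0,"az":0,"grip":-0.15},
  {"x":0.005,"y":0.022,"z":-0.55,"ax":0,"ay":0,"az":0,"grip":-0.15},
  {"x":0.005,"y":0.022,"z":-0.35,"ax":0,"ay":0,"az":0,"grip":0.2},
  {"x":0.005,"y":0.022,"z":-0.15,"ax":0,"ay":0,"az":0,"grip":0.2},
  {"x":0.005,"y":0.022,"z":0.1,"ax":0,"ay":0,"az":0,"grip":0.2},
  {"x":0.005,"y":0.022,"z":0.1,"ax":0,"ay":0,"az":0,"grip":0.2},
])

```text
time_s: 21.8
ee_pos: [0.4065, 0.1002, 0.2743]
tcp_rot: [0.723, 0.691, 0.004, 0.003]
force: [1.4, 0.1, -1.4]
opening: 0.0555
gripper_force: 0.0
```

Call:
carry_out([
  {"x":0,"y":-1,"z":0,"ax":0,"ay":0,"az":0,"grip":0.3},
  {"x":0,"y":-1,"z":0,"ax":0,"ay":0,"az":0,"grip":0.3},
  {"x":0,"y":-1,"z":0,"ax":0,"ay":0,"az":0,"grip":0.3},
  {"x":0,"y":-1,"z":0,"ax":0,"ay":0,"az":0,"grip":0.3},
  {"x":0,"y":-1,"z":0,"ax":0,"ay":0,"az":0,"grip":0.3},
  {"x":0,"y":-1,"z":0,"ax":0,"ay":0,"az":0,"grip":0.3},
])

```text
time_s: 22.4
ee_pos: [0.4045, -0.1546, 0.2691]
tcp_rot: [0.725, 0.689, -0.0, 0.001]
force: [0.0, -0.0, 0.1]
opening: 0.0603
gripper_force: 0.0
```

Call:
carry_out([
  {"x":0.15,"y":-1,"z":0,"ax":0,"ay":0,"az":-0.036,"grip":0.3},
  {"x":0.15,"y":-1,"z":0,"ax":0,"ay":0,"az":-0.036,"grip":0.3},
  {"x":0.15,"y":-1,"z":0,"ax":0,"ay":0,"az":-0.036,"grip":0.3},
  {"x":0.15,"y":-1,"z":0,"ax":0,"ay":0,"az":-0.036,"grip":0.3},
  {"x":0.15,"y":-1,"z":0,"ax":0,"ay":0,"az":-0.036,"grip":0.3},
  {"x":0.15,"y":-1,"z":0,"ax":0,"ay":0,"az":-0.036,"grip":0.3},
  {"x":0.15,"y":-1,"z":0,"ax":0,"ay":0,"az":-0.036,"grip":0.3},
  {"x":0.15,"y":-1,"z":0,"ax":0,"ay":0,"az":-0.036,"grip":0.3},
])

```text
time_s: 23.2
ee_pos: [0.4426, -0.3986, 0.2688]
tcp_rot: [0.76, 0.649, 0.0, 0.0]
force: [-0.5, 0.5, 0.8]
opening: 0.0605
gripper_force: 0.0
```

Run:
```python
from h import *
im,m=wrist("w8"); print(clevises(im,m))
t=robot.snapshot("top"); cv2.imwrite("pics/top5.png",t)
```

```text
t 23.2 q [-0.811  0.39   1.467  0.     1.284 -0.655] p [ 0.4426 -0.3986  0.2688] yang -0.1569 z [ 0.  0. -1.] F [-0.5  0.5  0.8] open 0.0605 gf 0.0
[(0.41, -0.2564, 60, 41, np.float64(0.469), [0.4075, -0.2519]), (0.4728, -0.4316, 79, 31, np.float64(1.31), [0.472, -0.4345])]
```

The clevis was knocked aside, from (.444,-.406) to (.473,-.432), so I'm using the fresh pose.

Call:
carry_out([
  {"x":0.116,"y":-0.15,"z":-0.1,"ax":0,"ay":0,"az":-0.033,"grip":0.3},
  {"x":0.116,"y":-0.15,"z":-0.3,"ax":0,"ay":0,"az":-0.033,"grip":0.3},
  {"x":0.116,"y":-0.15,"z":-0.5,"ax":0,"ay":0,"az":-0.033,"grip":0.3},
  {"x":0.116,"y":-0.15,"z":-0.65,"ax":0,"ay":0,"az":-0.033,"grip":0.3},
  {"x":0.116,"y":-0.15,"z":-0.65,"ax":0,"ay":0,"az":-0.033,"grip":0.3},
  {"x":0.116,"y":-0.15,"z":-0.65,"ax":0,"ay":0,"az":-0.033,"grip":0.3},
])

```text
time_s: 23.9
ee_pos: [0.472, -0.4372, 0.1074]
tcp_rot: [0.793, 0.609, 0.0, 0.0]
force: [0.5, -0.1, 0.7]
opening: 0.0604
gripper_force: 0.0
```

Run:
```python
from h import *
im,m=wrist("w9"); print(clevises(im,m))
```

```text
t 23.9 q [-0.819  0.639  1.486  0.     1.016 -0.559] p [ 0.472  -0.4372  0.1074] yang -0.2607 z [ 0.001 -0.    -1.   ] F [ 0.5 -0.1  0.7] open 0.0604 gf 0.0
[(0.4183, -0.2921, 65, 33, np.float64(2.882), [0.4263, -0.2942]), (0.4735, -0.4317, 78, 30, np.float64(1.314), [0.4727, -0.4346])]
```

Call:
carry_out([
  {"x":0,"y":0,"z":-0.15,"ax":0,"ay":0,"az":0,"grip":0.3},
  {"x":0,"y":0,"z":-0.28,"ax":0,"ay":0,"az":0,"grip":0.3},
  {"x":0,"y":0,"z":-0.36,"ax":0,"ay":0,"az":0,"grip":0.3},
  {"x":0,"y":0,"z":-0.4,"ax":0,"ay":0,"az":0,"grip":0.3},
  {"x":0,"y":0,"z":-0.4,"ax":0,"ay":0,"az":0,"grip":-1},
  {"x":0,"y":0,"z":-0.4,"ax":0,"ay":0,"az":0,"grip":-1},
  {"x":0,"y":0,"z":-0.4,"ax":0,"ay":0,"az":0,"grip":-1},
  {"x":0,"y":0,"z":-0.4,"ax":0,"ay":0,"az":0,"grip":-1},
  {"x":0,"y":0,"z":-0.4,"ax":0,"ay":0,"az":0,"grip":-1},
  {"x":0,"y":0,"z":-0.25,"ax":0,"ay":0,"az":0,"grip":-1},
  {"x":0,"y":0,"z":-0.05,"ax":0,"ay":0,"az":0,"grip":-1},
  {"x":0,"y":0,"z":0.15,"ax":0,"ay":0,"az":0,"grip":-1},
  {"x":0,"y":0,"z":0.35,"ax":0,"ay":0,"az":0,"grip":-1},
  {"x":0,"y":0,"z":0.55,"ax":0,"ay":0,"az":0,"grip":-1},
  {"x":0,"y":0,"z":0.55,"ax":0,"ay":0,"az":0,"grip":-1},
])

```text
time_s: 25.45
ee_pos: [0.4731, -0.4393, 0.2511]
tcp_rot: [0.793, 0.609, 0.001, 0.006]
force: [0.6, -0.4, -0.9]
opening: 0.0297
gripper_force: 40.0
```

Call:
carry_out([
  {"x":0,"y":1,"z":0,"ax":0,"ay":0,"az":0.069,"grip":-1},
  {"x":0,"y":1,"z":0,"ax":0,"ay":0,"az":0.069,"grip":-1},
  {"x":0,"y":1,"z":0,"ax":0,"ay":0,"az":0.069,"grip":-1},
  {"x":0,"y":1,"z":0,"ax":0,"ay":0,"az":0.069,"grip":-1},
  {"x":0,"y":1,"z":0,"ax":0,"ay":0,"az":0.069,"grip":-1},
  {"x":0,"y":1,"z":0,"ax":0,"ay":0,"az":0.069,"grip":-1},
])

```text
time_s: 26.05
ee_pos: [0.4708, -0.1828, 0.243]
tcp_rot: [0.721, 0.693, 0.0, -0.001]
force: [0.6, 0.0, -1.7]
opening: 0.0297
gripper_force: 40.0
```

Call:
carry_out([
  {"x":-0.02,"y":1,"z":0,"ax":0,"ay":0,"az":0,"grip":-1},
  {"x":-0.02,"y":1,"z":0,"ax":0,"ay":0,"az":0,"grip":-1},
  {"x":-0.02,"y":1,"z":0,"ax":0,"ay":0,"az":0,"grip":-1},
  {"x":-0.02,"y":1,"z":0,"ax":0,"ay":0,"az":0,"grip":-1},
  {"x":-0.02,"y":1,"z":0,"ax":0,"ay":0,"az":0,"grip":-1},
  {"x":-0.02,"y":1,"z":0,"ax":0,"ay":0,"az":0,"grip":-1},
  {"x":-0.02,"y":1,"z":0,"ax":0,"ay":0,"az":0,"grip":-1},
])

```text
time_s: 26.75
ee_pos: [0.4663, 0.0629, 0.2429]
tcp_rot: [0.722, 0.692, -0.0, -0.0]
force: [-0.5, 0.2, -1.9]
opening: 0.0296
gripper_force: 40.0
```

Run:
```python
from h import *
log()
```

```text
t 26.75 q [ 0.035  0.178  1.818 -0.     1.146  0.078] p [0.4663 0.0629 0.2429] yang -0.0425 z [-0.001 -0.    -1.   ] F [-0.5  0.2 -1.9] open 0.0296 gf 40.0
```

Call:
carry_out([
  {"x":-0.003,"y":0.139,"z":-0.05,"ax":0,"ay":0,"az":0,"grip":-1},
  {"x":-0.003,"y":0.139,"z":-0.2,"ax":0,"ay":0,"az":0,"grip":-1},
  {"x":-0.003,"y":0.139,"z":-0.4,"ax":0,"ay":0,"az":0,"grip":-1},
  {"x":-0.003,"y":0.139,"z":-0.55,"ax":0,"ay":0,"az":0,"grip":-1},
  {"x":-0.003,"y":0.139,"z":-0.68,"ax":0,"ay":0,"az":0,"grip":-1},
  {"x":-0.003,"y":0.139,"z":-0.78,"ax":0,"ay":0,"az":0,"grip":-1},
  {"x":-0.003,"y":0.139,"z":-0.84,"ax":0,"ay":0,"az":0,"grip":-1},
  {"x":-0.003,"y":0.139,"z":-0.865,"ax":0,"ay":0,"az":0,"grip":-1},
  {"x":-0.003,"y":0.139,"z":-0.865,"ax":0,"ay":0,"az":0,"grip":-0.15},
  {"x":-0.003,"y":0.139,"z":-0.865,"ax":0,"ay":0,"az":0,"grip":-0.15},
  {"x":-0.003,"y":0.139,"z":-0.865,"ax":0,"ay":0,"az":0,"grip":-0.15},
  {"x":-0.003,"y":0.139,"z":-0.75,"ax":0,"ay":0,"az":0,"grip":-0.15},
  {"x":-0.003,"y":0.139,"z":-0.55,"ax":0,"ay":0,"az":0,"grip":-0.15},
  {"x":-0.003,"y":0.139,"z":-0.35,"ax":0,"ay":0,"az":0,"grip":0.2},
  {"x":-0.003,"y":0.139,"z":-0.15,"ax":0,"ay":0,"az":0,"grip":0.2},
  {"x":-0.003,"y":0.139,"z":0.1,"ax":0,"ay":0,"az":0,"grip":0.2},
])

```text
time_s: 28.35
ee_pos: [0.4652, 0.0972, 0.259]
tcp_rot: [0.723, 0.691, 0.001, 0.001]
force: [0.7, -0.6, -0.9]
opening: 0.0547
gripper_force: 0.0
```

Call:
carry_out([
  {"x":-0.1,"y":-1,"z":0.1,"ax":0,"ay":0,"az":0,"grip":0.7},
  {"x":-0.1,"y":-1,"z":0.1,"ax":0,"ay":0,"az":0,"grip":0.7},
  {"x":-0.1,"y":-1,"z":0.1,"ax":0,"ay":0,"az":0,"grip":0.7},
  {"x":-0.1,"y":-1,"z":0.1,"ax":0,"ay":0,"az":0,"grip":0.7},
  {"x":-0.1,"y":-1,"z":0.1,"ax":0,"ay":0,"az":0,"grip":0.7},
  {"x":-0.1,"y":-1,"z":0.1,"ax":0,"ay":0,"az":0,"grip":0.7},
])

```text
time_s: 28.95
ee_pos: [0.4401, -0.1572, 0.2822]
tcp_rot: [0.724, 0.689, 0.0, 0.001]
force: [1.7, 0.4, 0.1]
opening: 0.0792
gripper_force: 0.0
```

Call:
carry_out([
  {"x":0,"y":-1,"z":0,"ax":0,"ay":0,"az":0,"grip":1},
  {"x":0,"y":-1,"z":0,"ax":0,"ay":0,"az":0,"grip":1},
  {"x":0,"y":-1,"z":0,"ax":0,"ay":0,"az":0,"grip":1},
  {"x":0,"y":-1,"z":0,"ax":0,"ay":0,"az":0,"grip":1},
  {"x":0,"y":-1,"z":0,"ax":0,"ay":0,"az":0,"grip":1},
  {"x":0,"y":-1,"z":0,"ax":0,"ay":0,"az":0,"grip":1},
])

```text
time_s: 29.55
ee_pos: [0.44, -0.4067, 0.2806]
tcp_rot: [0.724, 0.69, -0.0, 0.0]
force: [0.9, 0.3, -0.9]
opening: 0.0928
gripper_force: 0.0
```

Run:
```python
from h import *
im,m=wrist("w10")
t=robot.snapshot("top"); cv2.imwrite("pics/top6.png",t)
c=np.zeros((400,800,3),np.uint8); c[:300,:480]=cv2.resize(t[170:320,230:470],None,fx=2,fy=2,interpolation=cv2.INTER_CUBIC)
c[:,480:]=im[:,160:480]; cv2.imwrite("pics/c5.png",c)
# arm geometry fit from logs: planar chain with q4=0, tool down
L=[json.loads(l) for l in open("log.jsonl")]
q=np.array([l["qpos"] for l in L]);p=np.array([l["ee_pos"] for l in L])
r=np.hypot(p[:,0],p[:,1]);a=q[:,1];b=a+q[:,2];c_=b+q[:,4]
def f(x): # a1,d1,L1,L2,e2,L3
    return np.r_[x[0]+x[2]*np.sin(a)+x[3]*np.sin(b)+x[4]*np.cos(b)+x[5]*np.sin(c_)-r, x[1]+x[2]*np.cos(a)+x[3]*np.cos(b)-x[4]*np.sin(b)+x[5]*np.cos(c_)-p[:,2]]
s=least_squares(f,[.0,.4,.45,.4,0,.25]);print(s.x.round(3),abs(s.fun).max(),(q[:,0]-np.arctan2(p[:,1],p[:,0])).round(3)[-3:])
```

```text
t 29.55 q [-8.230e-01  3.880e-01  1.442e+00 -1.000e-03  1.311e+00 -7.750e-01] p [ 0.44   -0.4067  0.2806] yang -0.0481 z [-0.    -0.001 -1.   ] F [ 0.9  0.3 -0.9] open 0.0928 gf 0.0
[0.003 0.258 0.486 0.438 0.04  0.276] 0.00021778853832196687 [-0.072 -0.099 -0.077]
```

View pics/c5.png

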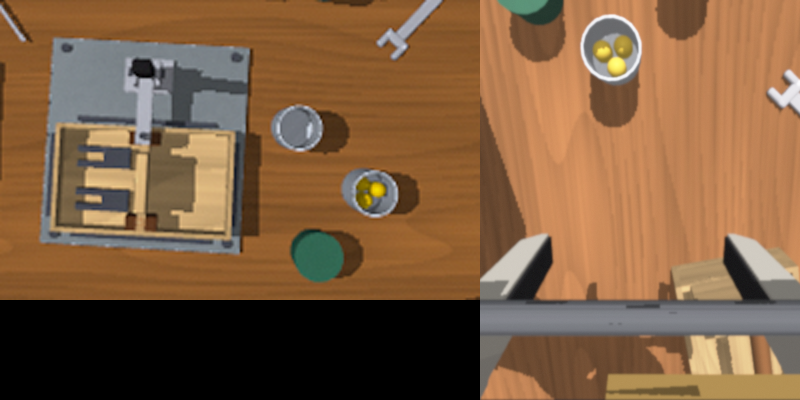

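The composite shows both clevises flat in the left half at (105,155) and (105,198), the clamp closed, and the cup mouth at wrist pixel (291,50) and top pixel (418,266). Next I'll measure the cup and plan a tilted side grasp, then a forward pour.

```bash
cat >> h.py <<'E'
A1,D1,L1,L2,E2,L3,LAT=.003,.258,.486,.438,.04,.276,.046
def fk(q):
    R1=Rn.from_euler('z',q[0]); Rb=R1*Rn.from_euler('y',q[1]+q[2])
    w=R1.apply([A1,LAT,0])+[0,0,D1]+(R1*Rn.from_euler('y',q[1])).apply([0,0,L1])+Rb.apply([E2,0,L2])
    R=Rb*Rn.from_euler('z',q[3])*Rn.from_euler('y',q[4])*Rn.from_euler('z',q[5]+np.pi/2)
    return w+R.apply([0,0,L3]),R,w
lo=np.array([-2.75,-.79,.01,-1.57,.07,-2.87]);hi=np.array([2.75,2.1,2.65,4.71,3.14,2.87])
def ik(p,R,q0):
    def f(q):
        a,b,_=fk(q); return np.r_[(a-p)*10,(b.inv()*R).as_rotvec()]
    s=least_squares(f,np.clip(q0,lo+1e-3,hi-1e-3),bounds=(lo,hi)); return s.x,abs(s.fun).max()
def toolR(tilt,psi):
    "tool z tilted by tilt from straight down towards heading psi, tool x (camera) up side"
    c,s=np.cos(psi),np.sin(psi)
    z=np.array([np.sin(tilt)*c,np.sin(tilt)*s,-np.cos(tilt)]);x=np.array([np.cos(tilt)*c,np.cos(tilt)*s,np.sin(tilt)])
    return Rn.from_matrix(np.c_[x,np.cross(z,x),z])
E
python3 - <<'E'
from h import *
m=load("w10"); print("cup w",unproj(m,(291,50),.08),"top",unproj(robot.camera_model("top"),(418,266.3),.08))
s=robot.get_state(); q0=s["qpos"]; p,R,w=fk(q0); print("fkcheck",p-s["ee_pos"],(R.inv()*Rn.from_quat(s["tcp_rot"])).magnitude())
im=cv2.imread("pics/w10.png"); g=cv2.cvtColor(im,cv2.COLOR_BGR2HSV)
cup=np.array([.42,-.277,.05])
for psi in (40,50,60,75):
  for t in (60,):
    Rt=toolR(np.radians(t),np.radians(psi)); tcp=cup+Rt.apply([0,0,.0188])
    q,e=ik(tcp,Rt,q0+[0,0,0,.8,.3,.5]); print("grasp",psi,t,q.round(2),round(e,4),"wrist",fk(q)[2].round(3))
for psi in (60,75,90):
    q=q0
    for t in (60,30,0,-30,-50,-60):
        G=np.array([.43,-.055,.13]); Rt=toolR(np.radians(t),np.radians(psi)); q,e=ik(G+Rt.apply([0,0,.0188]),Rt,q if t!=60 else np.array([-.2,.1,1.9,1.,1.2,-.5])); print(" pour",psi,t,q.round(2),round(e,4))
E
```

```text
cup w [ 0.41963759 -0.27547382  0.08      ] top [ 0.41850705 -0.27783408  0.08      ]
fkcheck [ 0.00160713 -0.00244992  0.00027657] 4.278057118672402e-16
grasp 40 60 [-1.13  0.8   1.94  1.13  1.19 -1.15] 0.0 wrist [ 0.249 -0.42   0.179]
grasp 50 60 [-1.1   0.83  1.84  0.98  1.28 -1.12] 0.0 wrist [ 0.277 -0.448  0.179]
grasp 60 60 [-1.07  0.86  1.75  0.85  1.37 -1.11] 0.0 wrist [ 0.309 -0.47   0.179]
grasp 75 60 [-1.01  0.91  1.61  0.69  1.51 -1.13] 0.0 wrist [ 0.362 -0.492  0.179]
 pour 60 60 [-0.78  0.55  2.17  1.12  1.2  -1.12] 0.0
 pour 60 30 [-0.54  0.32  2.14  0.74  0.84 -0.57] 0.0
 pour 60 0 [-0.23  0.3   2.05  0.    0.8   0.29] 0.0
 pour 60 -30 [ 0.02  0.46  1.91 -0.5   1.12  0.84] 0.0
 pour 60 -50 [ 0.13  0.62  1.82 -0.67  1.38  1.02] 0.0
 pour 60 -60 [ 0.17  0.71  1.77 -0.73  1.52  1.07] 0.0
 pour 75 60 [-0.73  0.6   2.03  0.92  1.32 -1.1 ] 0.0
 pour 75 30 [-0.53  0.37  2.06  0.63  0.96 -0.7 ] 0.0
 pour 75 0 [-0.23  0.3   2.05  0.    0.8   0.03] 0.0
 pour 75 -30 [ 0.05  0.42  1.98 -0.6   1.01  0.71] 0.0
 pour 75 -50 [ 0.18  0.57  1.92 -0.82  1.25  0.96] 0.0
 pour 75 -60 [ 0.23  0.65  1.89 -0.89  1.38  1.04] 0.0
 pour 90 60 [-0.66  0.65  1.9   0.76  1.45 -1.11] 0.0
 pour 90 30 [-0.5   0.41  1.99  0.52  1.07 -0.83] 0.0
 pour 90 0 [-0.23  0.3   2.05 -0.    0.8  -0.23] 0.0
 pour 90 -30 [ 0.06  0.37  2.06 -0.7   0.88  0.57] 0.0
 pour 90 -50 [ 0.22  0.51  2.04 -0.99  1.11  0.92] 0.0
 pour 90 -60 [ 0.27  0.6   2.02 -1.08  1.25  1.04] 0.0
```

```bash
cat >> h.py <<'E'
def plan(p,R):
    s=robot.get_state(); R0=Rn.from_quat(s["tcp_rot"]); d=(np.array(p)-s["ee_pos"])/.25; rv=(R*R0.inv()).as_rotvec()/np.pi
    print("shift",d.round(3),"turn",rv.round(4),"deg",np.degrees(np.linalg.norm(rv)*np.pi).round(1))
E
python3 - <<'E'
from h import *
R=toolR(np.radians(60),np.radians(60)); plan([.427,-.2625,.168],R)
E
```

```text
shift [-0.054  0.561 -0.451] turn [ 0.3226 -0.0944 -0.1379] deg 65.4
```

Call:
carry_out([
  {"x":-0.054,"y":0.1,"z":0,"ax":0.04,"ay":-0.012,"az":-0.017,"grip":0.75},
  {"x":-0.054,"y":0.15,"z":0,"ax":0.08,"ay":-0.024,"az":-0.034,"grip":0.75},
  {"x":-0.054,"y":0.2,"z":0,"ax":0.12,"ay":-0.035,"az":-0.051,"grip":0.75},
  {"x":-0.054,"y":0.3,"z":0,"ax":0.16,"ay":-0.047,"az":-0.069,"grip":0.75},
  {"x":-0.054,"y":0.4,"z":0,"ax":0.2,"ay":-0.0585,"az":-0.0855,"grip":0.75},
  {"x":-0.054,"y":0.5,"z":-0.1,"ax":0.24,"ay":-0.07,"az":-0.1026,"grip":0.75},
  {"x":-0.054,"y":0.561,"z":-0.2,"ax":0.28,"ay":-0.082,"az":-0.12,"grip":0.75},
  {"x":-0.054,"y":0.561,"z":-0.35,"ax":0.3226,"ay":-0.0944,"az":-0.1379,"grip":0.75},
  {"x":-0.054,"y":0.561,"z":-0.451,"ax":0.3226,"ay":-0.0944,"az":-0.1379,"grip":0.75},
  {"x":-0.054,"y":0.561,"z":-0.451,"ax":0.3226,"ay":-0.0944,"az":-0.1379,"grip":0.75},
  {"x":-0.054,"y":0.561,"z":-0.451,"ax":0.3226,"ay":-0.0944,"az":-0.1379,"grip":0.75},
])

```text
time_s: 30.75
ee_pos: [0.4278, -0.2618, 0.1695]
tcp_rot: [0.75, 0.434, 0.433, -0.25]
force: [-0.1, -0.1, 0.1]
opening: 0.0813
gripper_force: 0.0
```

Run:
```python
from h import *
log(); R=toolR(np.radians(60),np.radians(60)); plan([.427,-.2625,.0386],R)
m=robot.camera_model("wrist"); c=proj(m,[[.419,-.2766,.08]]);print("expect mouth",c)
im,_=wrist("w11"); t=robot.snapshot("top"); cv2.imwrite("pics/top7.png",t)
```

```text
t 30.75 q [-1.074  0.628  1.749  0.83   1.522 -0.942] p [ 0.4278 -0.2618  0.1695] yang -0.5215 z [ 0.432  0.75  -0.501] F [-0.1 -0.1  0.1] open 0.0813 gf 0.0
shift [-0.003 -0.003 -0.524] turn [ 0.0006  0.0002 -0.0007] deg 0.2
expect mouth [[316.74502541 346.53421319]]
t 30.75 q [-1.074  0.628  1.749  0.83   1.522 -0.942] p [ 0.4278 -0.2618  0.1695] yang -0.5215 z [ 0.432  0.75  -0.501] F [-0.1 -0.1  0.1] open 0.0813 gf 0.0
```

View pics/w11.png

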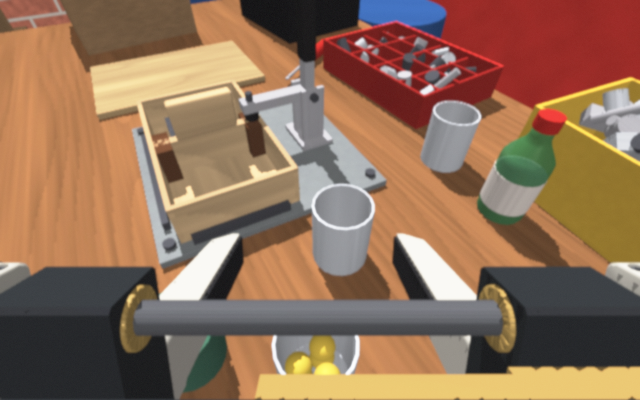

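The wrist view shows the knob cup's mouth at (316,348), centred between the fingers as predicted. The look-alike cup at (342,230) is clear ahead. I'll descend and grip.

Call:
carry_out([
  {"x":-0.003,"y":-0.003,"z":-0.15,"ax":0,"ay":0,"az":0,"grip":0.75},
  {"x":-0.003,"y":-0.003,"z":-0.28,"ax":0,"ay":0,"az":0,"grip":0.75},
  {"x":-0.003,"y":-0.003,"z":-0.4,"ax":0,"ay":0,"az":0,"grip":0.75},
  {"x":-0.003,"y":-0.003,"z":-0.48,"ax":0,"ay":0,"az":0,"grip":0.75},
  {"x":-0.003,"y":-0.003,"z":-0.52,"ax":0,"ay":0,"az":0,"grip":0.75},
  {"x":-0.003,"y":-0.003,"z":-0.52,"ax":0,"ay":0,"az":0,"grip":0.2},
  {"x":-0.003,"y":-0.003,"z":-0.52,"ax":0,"ay":0,"az":0,"grip":0.2},
  {"x":-0.003,"y":-0.003,"z":-0.52,"ax":0,"ay":0,"az":0,"grip":0.2},
  {"x":-0.003,"y":-0.003,"z":-0.52,"ax":0,"ay":0,"az":0,"grip":0.2},
  {"x":-0.003,"y":-0.003,"z":-0.52,"ax":0,"ay":0,"az":0,"grip":-1},
  {"x":-0.003,"y":-0.003,"z":-0.52,"ax":0,"ay":0,"az":0,"grip":-1},
], grip_force=35)

```text
time_s: 31.95
ee_pos: [0.4267, -0.2636, 0.0394]
tcp_rot: [0.75, 0.434, 0.434, -0.249]
force: [-1.1, -1.6, 7.7]
opening: 0.0621
gripper_force: 35.0
```

Call:
carry_out([
  {"x":0,"y":0,"z":0.05,"ax":0,"ay":0,"az":0,"grip":-1},
  {"x":0,"y":0,"z":0.12,"ax":0,"ay":0,"az":0,"grip":-1},
  {"x":0,"y":0,"z":0.25,"ax":0,"ay":0,"az":0,"grip":-1},
  {"x":0,"y":0,"z":0.4,"ax":0,"ay":0,"az":0,"grip":-1},
  {"x":0,"y":0,"z":0.55,"ax":0,"ay":0,"az":0,"grip":-1},
  {"x":0,"y":0,"z":0.6,"ax":0,"ay":0,"az":0,"grip":-1},
  {"x":0,"y":0,"z":0.6,"ax":0,"ay":0,"az":0,"grip":-1},
])

```text
time_s: 32.65
ee_pos: [0.4266, -0.2636, 0.1894]
tcp_rot: [0.75, 0.434, 0.433, -0.248]
force: [-0.2, -1.0, -2.5]
opening: 0.0624
gripper_force: 35.0
```

Run:
```python
from h import *
log()
R=toolR(np.radians(60),np.radians(87.5))
G=np.array([.433-.0041,.042-.095,.19]); plan(G+R.apply([0,0,.0188]),R)
```

```text
t 32.65 q [-1.077  0.595  1.743  0.828  1.548 -0.915] p [ 0.4266 -0.2636  0.1894] yang -0.5232 z [ 0.434  0.748 -0.502] F [-0.2 -1.  -2.5] open 0.0624 gf 35.0
shift [ 0.012  0.908 -0.035] turn [0.0012 0.0009 0.1526] deg 27.5
```

Call:
carry_out([
  {"x":0.012,"y":0.12,"z":0,"ax":0,"ay":0,"az":0.02,"grip":-1},
  {"x":0.012,"y":0.26,"z":0,"ax":0,"ay":0,"az":0.045,"grip":-1},
  {"x":0.012,"y":0.4,"z":0,"ax":0,"ay":0,"az":0.07,"grip":-1},
  {"x":0.012,"y":0.54,"z":0,"ax":0,"ay":0,"az":0.095,"grip":-1},
  {"x":0.012,"y":0.68,"z":0,"ax":0,"ay":0,"az":0.12,"grip":-1},
  {"x":0.012,"y":0.8,"z":0,"ax":0,"ay":0,"az":0.14,"grip":-1},
  {"x":0.012,"y":0.888,"z":0,"ax":0,"ay":0,"az":0.153,"grip":-1},
  {"x":0.012,"y":0.888,"z":0,"ax":0,"ay":0,"az":0.153,"grip":-1},
  {"x":0.012,"y":0.888,"z":0,"ax":0,"ay":0,"az":0.153,"grip":-1},
])

```text
time_s: 33.55
ee_pos: [0.4291, -0.041, 0.1872]
tcp_rot: [0.625, 0.599, 0.361, -0.346]
force: [-0.1, 0.4, -2.2]
opening: 0.062
gripper_force: 35.0
```

Run:
```python
from h import *
s=log(); psi=np.radians(87.5)
G=np.array([.433-.0043,.042-.100,.14])
for t in (60,10,0,-20,-50):
    R=toolR(np.radians(t),psi); print(t); plan(G+R.apply([0,0,.0188]),R)
t=robot.snapshot("top"); cv2.imwrite("pics/top8.png",t)
```

```text
t 33.55 q [-0.683  0.522  1.896  0.767  1.539 -1.011] p [ 0.4291 -0.041   0.1872] yang -0.0423 z [ 0.036  0.865 -0.5  ] F [-0.1  0.4 -2.2] open 0.062 gf 35.0
60
shift [ 0.001 -0.003 -0.226] turn [-0.     -0.0002 -0.0004] deg 0.1
10
shift [-0.001 -0.055 -0.263] turn [-0.2775  0.0117 -0.0003] deg 50.0
0
shift [-0.002 -0.068 -0.264] turn [-3.33e-01  1.41e-02 -3.00e-04] deg 60.0
-20
shift [-0.003 -0.094 -0.259] turn [-4.44e-01  1.89e-02 -2.00e-04] deg 80.0
-50
shift [-0.004 -0.125 -0.237] turn [-6.106e-01  2.610e-02 -1.000e-04] deg 110.0
```

Call:
carry_out([
  {"x":0,"y":0,"z":-0.1,"ax":0,"ay":0,"az":0,"grip":-1},
  {"x":0,"y":-0.003,"z":-0.2,"ax":-0.022,"ay":0.001,"az":0,"grip":-1},
  {"x":0,"y":-0.01,"z":-0.235,"ax":-0.067,"ay":0.003,"az":0,"grip":-1},
  {"x":0,"y":-0.018,"z":-0.245,"ax":-0.111,"ay":0.005,"az":0,"grip":-1},
  {"x":0,"y":-0.028,"z":-0.25,"ax":-0.155,"ay":0.007,"az":0,"grip":-1},
  {"x":0,"y":-0.038,"z":-0.256,"ax":-0.2,"ay":0.0085,"az":0,"grip":-1},
  {"x":-0.001,"y":-0.048,"z":-0.26,"ax":-0.244,"ay":0.0104,"az":0,"grip":-1},
  {"x":-0.001,"y":-0.055,"z":-0.263,"ax":-0.2775,"ay":0.0117,"az":0,"grip":-1},
  {"x":-0.001,"y":-0.062,"z":-0.264,"ax":-0.305,"ay":0.013,"az":0,"grip":-1},
  {"x":-0.002,"y":-0.068,"z":-0.264,"ax":-0.333,"ay":0.0141,"az":0,"grip":-1},
  {"x":-0.002,"y":-0.075,"z":-0.263,"ax":-0.361,"ay":0.0153,"az":0,"grip":-1},
  {"x":-0.002,"y":-0.081,"z":-0.262,"ax":-0.389,"ay":0.0165,"az":0,"grip":-1},
  {"x":-0.003,"y":-0.088,"z":-0.26,"ax":-0.416,"ay":0.0177,"az":0,"grip":-1},
  {"x":-0.003,"y":-0.094,"z":-0.259,"ax":-0.444,"ay":0.0189,"az":0,"grip":-1},
  {"x":-0.003,"y":-0.1,"z":-0.256,"ax":-0.472,"ay":0.02,"az":0,"grip":-1},
  {"x":-0.003,"y":-0.106,"z":-0.253,"ax":-0.5,"ay":0.0213,"az":0,"grip":-1},
  {"x":-0.004,"y":-0.112,"z":-0.249,"ax":-0.53,"ay":0.0225,"az":0,"grip":-1},
  {"x":-0.004,"y":-0.117,"z":-0.245,"ax":-0.56,"ay":0.024,"az":0,"grip":-1},
  {"x":-0.004,"y":-0.122,"z":-0.24,"ax":-0.59,"ay":0.025,"az":0,"grip":-1},
  {"x":-0.004,"y":-0.125,"z":-0.237,"ax":-0.61,"ay":0.026,"az":0,"grip":-1},
])

```text
time_s: 35.6
ee_pos: [0.4282, -0.073, 0.1283]
tcp_rot: [0.654, 0.627, -0.306, 0.293]
force: [-0.5, -0.5, -2.6]
opening: 0.0622
gripper_force: 35.0
```

Run:
```python
from h import *
log(); im,_=wrist("w12"); t=robot.snapshot("top"); cv2.imwrite("pics/top9.png",t)
psi=np.radians(87.5);G=np.array([.433-.0043,.042-.100,.14])
R=toolR(np.radians(-58),psi); plan(G+R.apply([0,0,.0188]),R)
R=toolR(np.radians(60),psi); plan(G+[0,0,.05]+R.apply([0,0,.0188]),R)
```

```text
t 35.6 q [ 0.208  0.503  2.016 -0.952  1.149  0.902] p [ 0.4282 -0.073   0.1283] yang -0.0432 z [-0.034 -0.767 -0.641] F [-0.5 -0.5 -2.6] open 0.0622 gf 35.0
t 35.6 q [ 0.208  0.503  2.016 -0.952  1.149  0.902] p [ 0.4282 -0.073   0.1283] yang -0.0432 z [-0.034 -0.767 -0.641] F [-0.5 -0.5 -2.6] open 0.0622 gf 35.0
shift [ 0.    -0.005  0.01 ] turn [-0.0445  0.0009 -0.0003] deg 8.0
shift [0.006 0.124 0.212] turn [ 0.6105 -0.027  -0.0012] deg 110.0
```

Call:
carry_out([
  {"x":0,"y":-0.005,"z":0.01,"ax":-0.0445,"ay":0.001,"az":0,"grip":-1},
  {"x":0,"y":-0.005,"z":0.01,"ax":-0.0445,"ay":0.001,"az":0,"grip":-1},
  {"x":0,"y":-0.005,"z":0.01,"ax":-0.0445,"ay":0.001,"az":0,"grip":-1},
  {"x":0,"y":-0.005,"z":0.01,"ax":-0.0445,"ay":0.001,"az":0,"grip":-1},
  {"x":0,"y":-0.005,"z":0.01,"ax":-0.0445,"ay":0.001,"az":0,"grip":-1},
  {"x":0,"y":-0.005,"z":0.01,"ax":-0.0445,"ay":0.001,"az":0,"grip":-1},
])

```text
time_s: 36.3
ee_pos: [0.4285, -0.0739, 0.1317]
tcp_rot: [0.632, 0.605, -0.348, 0.336]
force: [-0.6, 0.4, -1.0]
opening: 0.0622
gripper_force: 35.0
```

Call:
carry_out([
  {"x":0,"y":0.01,"z":0.01,"ax":0.044,"ay":-0.001,"az":0,"grip":-1},
  {"x":0,"y":0.02,"z":0.03,"ax":0.089,"ay":-0.003,"az":0,"grip":-1},
  {"x":0,"y":0.03,"z":0.06,"ax":0.133,"ay":-0.005,"az":0,"grip":-1},
  {"x":0,"y":0.04,"z":0.1,"ax":0.178,"ay":-0.007,"az":0,"grip":-1},
  {"x":0,"y":0.05,"z":0.15,"ax":0.222,"ay":-0.009,"az":0,"grip":-1},
  {"x":0,"y":0.06,"z":0.2,"ax":0.267,"ay":-0.0115,"az":0,"grip":-1},
  {"x":0,"y":0.07,"z":0.2,"ax":0.311,"ay":-0.0135,"az":0,"grip":-1},
  {"x":0,"y":0.08,"z":0.2,"ax":0.356,"ay":-0.0155,"az":0,"grip":-1},
  {"x":0,"y":0.09,"z":0.2,"ax":0.4,"ay":-0.0175,"az":0,"grip":-1},
  {"x":0,"y":0.1,"z":0.2,"ax":0.444,"ay":-0.0195,"az":0,"grip":-1},
  {"x":0,"y":0.11,"z":0.2,"ax":0.489,"ay":-0.0215,"az":0,"grip":-1},
  {"x":0.003,"y":0.12,"z":0.2,"ax":0.533,"ay":-0.0235,"az":0,"grip":-1},
  {"x":0.006,"y":0.125,"z":0.2,"ax":0.578,"ay":-0.0255,"az":0,"grip":-1},
  {"x":0.006,"y":0.13,"z":0.2,"ax":0.622,"ay":-0.0275,"az":0,"grip":-1},
  {"x":0.006,"y":0.13,"z":0.2,"ax":0.655,"ay":-0.0285,"az":-0.001,"grip":-1},
  {"x":0.006,"y":0.13,"z":0.2,"ax":0.655,"ay":-0.0285,"az":-0.001,"grip":-1},
  {"x":0.006,"y":0.13,"z":0.2,"ax":0.655,"ay":-0.0285,"az":-0.001,"grip":-1},
])

```text
time_s: 38.0
ee_pos: [0.4299, -0.0415, 0.1812]
tcp_rot: [0.628, 0.597, 0.361, -0.345]
force: [0.5, 0.0, -0.8]
opening: 0.0624
gripper_force: 35.0
```

Run:
```python
from h import *
s=log()
R=toolR(np.radians(60),np.radians(60)); plan([.4267,-.2636,s["ee_pos"][2]],R)
im,_=wrist("w13")
```

```text
t 38.0 q [-0.684  0.532  1.898  0.77   1.527 -1.016] p [ 0.4299 -0.0415  0.1812] yang -0.0482 z [ 0.041  0.864 -0.501] F [ 0.5  0.  -0.8] open 0.0624 gf 35.0
shift [-0.013 -0.888  0.   ] turn [ 0.0003 -0.0007 -0.1513] deg 27.2
t 38.0 q [-0.684  0.532  1.898  0.77   1.527 -1.016] p [ 0.4299 -0.0415  0.1812] yang -0.0482 z [ 0.041  0.864 -0.501] F [ 0.5  0.  -0.8] open 0.0624 gf 35.0
```

Call:
carry_out([
  {"x":-0.013,"y":-0.15,"z":0,"ax":0,"ay":0,"az":-0.03,"grip":-1},
  {"x":-0.013,"y":-0.33,"z":0,"ax":0,"ay":0,"az":-0.07,"grip":-1},
  {"x":-0.013,"y":-0.52,"z":0,"ax":0,"ay":0,"az":-0.11,"grip":-1},
  {"x":-0.013,"y":-0.7,"z":0,"ax":0,"ay":0,"az":-0.151,"grip":-1},
  {"x":-0.013,"y":-0.888,"z":0,"ax":0,"ay":-0.001,"az":-0.151,"grip":-1},
  {"x":-0.013,"y":-0.888,"z":0,"ax":0,"ay":-0.001,"az":-0.151,"grip":-1},
  {"x":-0.013,"y":-0.888,"z":-0.15,"ax":0,"ay":-0.001,"az":-0.151,"grip":-1},
  {"x":-0.013,"y":-0.888,"z":-0.3,"ax":0,"ay":-0.001,"az":-0.151,"grip":-1},
  {"x":-0.013,"y":-0.888,"z":-0.42,"ax":0,"ay":-0.001,"az":-0.151,"grip":-1},
  {"x":-0.013,"y":-0.888,"z":-0.5,"ax":0,"ay":-0.001,"az":-0.151,"grip":-1},
  {"x":-0.013,"y":-0.888,"z":-0.54,"ax":0,"ay":-0.001,"az":-0.151,"grip":-1},
  {"x":-0.013,"y":-0.888,"z":-0.558,"ax":0,"ay":-0.001,"az":-0.151,"grip":-1},
  {"x":-0.013,"y":-0.888,"z":-0.558,"ax":0,"ay":-0.001,"az":-0.151,"grip":-1},
])

```text
time_s: 39.35
ee_pos: [0.427, -0.2632, 0.0425]
tcp_rot: [0.749, 0.434, 0.434, -0.25]
force: [-1.3, -0.4, -1.2]
opening: 0.0623
gripper_force: 35.0
```

Run:
```python
from h import *
s=log()
R=toolR(np.radians(60),np.radians(60)); plan([.4267,-.2636,.0397],R)
```

```text
t 39.35 q [-1.077  0.86   1.738  0.849  1.378 -1.109] p [ 0.427  -0.2632  0.0425] yang -0.5215 z [ 0.433  0.751 -0.499] F [-1.3 -0.4 -1.2] open 0.0623 gf 35.0
shift [-0.001 -0.002 -0.011] turn [ 0.      0.0008 -0.0007] deg 0.2
```

Lower the last 3 mm, release and rise straight up.

Call:
carry_out([
  {"x":0,"y":0,"z":-0.006,"ax":0,"ay":0,"az":0,"grip":-1},
  {"x":0,"y":0,"z":-0.011,"ax":0,"ay":0,"az":0,"grip":-1},
  {"x":0,"y":0,"z":-0.011,"ax":0,"ay":0,"az":0,"grip":-1},
  {"x":0,"y":0,"z":-0.011,"ax":0,"ay":0,"az":0,"grip":0.7},
  {"x":0,"y":0,"z":-0.011,"ax":0,"ay":0,"az":0,"grip":0.7},
  {"x":0,"y":0,"z":-0.011,"ax":0,"ay":0,"az":0,"grip":0.7},
  {"x":0,"y":0,"z":-0.011,"ax":0,"ay":0,"az":0,"grip":0.7},
  {"x":0,"y":0,"z":0.08,"ax":0,"ay":0,"az":0,"grip":0.7},
  {"x":0,"y":0,"z":0.22,"ax":0,"ay":0,"az":0,"grip":0.7},
  {"x":0,"y":0,"z":0.4,"ax":0,"ay":0,"az":0,"grip":0.7},
  {"x":0,"y":0,"z":0.6,"ax":0,"ay":0,"az":0,"grip":0.7},
  {"x":0,"y":0,"z":0.75,"ax":0,"ay":0,"az":0,"grip":0.7},
  {"x":0,"y":0,"z":0.75,"ax":0,"ay":0,"az":0,"grip":0.7},
])

```text
time_s: 40.65
ee_pos: [0.4274, -0.2642, 0.2335]
tcp_rot: [0.749, 0.435, 0.434, -0.247]
force: [0.8, 0.5, -0.6]
opening: 0.0787
gripper_force: 0.0
```

Run:
```python
from h import *
s=log()
t=robot.snapshot("top"); cv2.imwrite("pics/top10.png",t); sd=robot.snapshot("side"); cv2.imwrite("pics/side2.png",sd); w,_=wrist("w14")
c=np.zeros((600,800,3),np.uint8); c[:340,:480]=cv2.resize(t[150:320,230:470],None,fx=2,fy=2,interpolation=cv2.INTER_CUBIC)
c[:340,480:]=w[:340,160:480]; c[340:,:600]=cv2.resize(sd[170:300,200:500],None,fx=2,fy=2,interpolation=cv2.INTER_CUBIC); cv2.imwrite("pics/c6.png",c)
# next pose: tool down, yang 1.528, clear of clamp
R=toolR(0,np.radians(87.5+90)); plan([.45,-.2,.26],R)
```

```text
t 40.65 q [-1.077  0.529  1.721  0.83   1.608 -0.855] p [ 0.4274 -0.2642  0.2335] yang -0.522 z [ 0.435  0.748 -0.501] F [ 0.8  0.5 -0.6] open 0.0787 gf 0.0
t 40.75 q [-1.077  0.535  1.725  0.829  1.605 -0.857] p [ 0.4266 -0.2632  0.2294] yang -0.5221 z [ 0.433  0.751 -0.499] F [ 0.3  0.3 -0.4] open 0.0787 gf 0.0
shift [0.094 0.252 0.125] turn [-0.3457 -0.1899  0.5821] deg 126.6
```

View pics/c6.png

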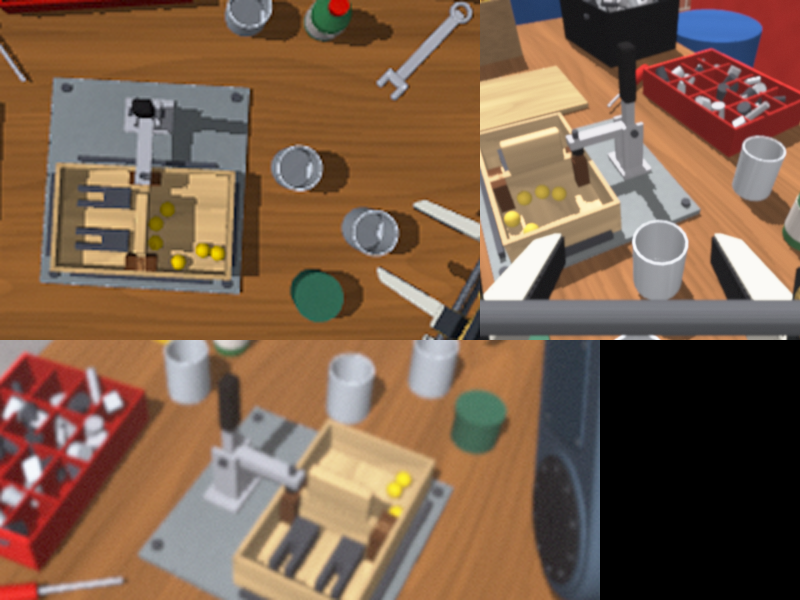

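The composite shows six knobs in the right half, two clevises in the left half, and the empty cup upright at (372,232). Next I'll level the tool and open the clamp.

Call:
carry_out([
  {"x":0,"y":0,"z":0.1,"ax":-0.04,"ay":0.023,"az":0,"grip":0},
  {"x":0,"y":0,"z":0.2,"ax":-0.08,"ay":0.046,"az":0,"grip":-1},
  {"x":0,"y":0,"z":0.3,"ax":-0.12,"ay":0.069,"az":0,"grip":-1},
  {"x":0,"y":0,"z":0.3,"ax":-0.16,"ay":0.0925,"az":0,"grip":-1},
  {"x":0.1,"y":0.1,"z":0.3,"ax":-0.2,"ay":0.1155,"az":0,"grip":-1},
  {"x":0.1,"y":0.2,"z":0.3,"ax":-0.24,"ay":0.1385,"az":0,"grip":-1},
  {"x":0.1,"y":0.3,"z":0.3,"ax":-0.2887,"ay":0.1667,"az":0,"grip":-1},
  {"x":0.1,"y":0.3,"z":0.3,"ax":-0.2887,"ay":0.1667,"az":0,"grip":-1},
  {"x":0.1,"y":0.3,"z":0.3,"ax":-0.2887,"ay":0.1667,"az":0,"grip":-1},
])

```text
time_s: 41.7
ee_pos: [0.4519, -0.187, 0.3031]
tcp_rot: [0.865, 0.502, 0.0, -0.002]
force: [-0.5, -0.9, 0.4]
opening: 0.0117
gripper_force: 0.0
```

Run:
```python
from h import *
s=log(); R=toolR(0,np.radians(177.5)); plan([.530,.038,.29],R)
```

```text
t 41.7 q [-0.489  0.16   1.688  0.003  1.297  0.029] p [ 0.4519 -0.187   0.3031] yang -0.5182 z [-0.002  0.004 -1.   ] F [-0.5 -0.9  0.4] open 0.0117 gf 0.0
shift [ 0.312  0.9   -0.052] turn [-2.000e-04 -1.600e-03  6.511e-01] deg 117.2
```

Call:
carry_out([
  {"x":0.1,"y":0.1,"z":0,"ax":0,"ay":-0.0016,"az":0.047,"grip":-1},
  {"x":0.1,"y":0.2,"z":0,"ax":0,"ay":-0.0016,"az":0.094,"grip":-1},
  {"x":0.1,"y":0.3,"z":0,"ax":0,"ay":-0.0016,"az":0.141,"grip":-1},
  {"x":0.1,"y":0.4,"z":0,"ax":0,"ay":-0.0016,"az":0.188,"grip":-1},
  {"x":0.2,"y":0.5,"z":0,"ax":0,"ay":-0.0016,"az":0.235,"grip":-1},
  {"x":0.2,"y":0.6,"z":0,"ax":0,"ay":-0.0016,"az":0.282,"grip":-1},
  {"x":0.25,"y":0.7,"z":0,"ax":0,"ay":-0.0016,"az":0.329,"grip":-1},
  {"x":0.25,"y":0.8,"z":0,"ax":0,"ay":-0.0016,"az":0.376,"grip":-1},
  {"x":0.3,"y":0.9,"z":0,"ax":0,"ay":-0.0016,"az":0.423,"grip":-1},
  {"x":0.312,"y":0.9,"z":0,"ax":0,"ay":-0.0016,"az":0.47,"grip":-1},
  {"x":0.312,"y":0.9,"z":0,"ax":0,"ay":-0.0016,"az":0.517,"grip":-1},
  {"x":0.312,"y":0.9,"z":0,"ax":0,"ay":-0.0016,"az":0.564,"grip":-1},
  {"x":0.312,"y":0.9,"z":0,"ax":0,"ay":-0.0016,"az":0.611,"grip":-1},
  {"x":0.312,"y":0.9,"z":0,"ax":0,"ay":-0.0016,"az":0.651,"grip":-1},
  {"x":0.312,"y":0.9,"z":0,"ax":0,"ay":-0.0016,"az":0.651,"grip":-1},
  {"x":0.312,"y":0.9,"z":0,"ax":0,"ay":-0.0016,"az":0.651,"grip":-1},
])

```text
time_s: 43.3
ee_pos: [0.5298, 0.0355, 0.3035]
tcp_rot: [0.026, 1.0, 0.002, -0.001]
force: [-0.3, 0.7, 0.2]
opening: 0.0007
gripper_force: 0.0
```

Run:
```python
from h import *
s=log()
```

```text
t 43.3 q [-0.023  0.241  1.587  0.004  1.315 -1.542] p [0.5298 0.0355 0.3035] yang 1.5178 z [-0.002  0.004 -1.   ] F [-0.3  0.7  0.2] open 0.0007 gf 0.0
```

Call:
carry_out([
  {"x":0,"y":0,"z":-0.2,"ax":0,"ay":0,"az":0,"grip":-1},
  {"x":0,"y":0,"z":-0.4,"ax":0,"ay":0,"az":0,"grip":-1},
  {"x":0,"y":0,"z":-0.554,"ax":0,"ay":0,"az":0,"grip":-1},
  {"x":0.05,"y":0,"z":-0.554,"ax":0,"ay":0,"az":0,"grip":-1},
  {"x":0.1,"y":0,"z":-0.554,"ax":0,"ay":0,"az":0,"grip":-1},
  {"x":0.135,"y":0,"z":-0.554,"ax":0,"ay":0,"az":0,"grip":-1},
  {"x":0.183,"y":0,"z":-0.552,"ax":0,"ay":0,"az":0,"grip":-1},
  {"x":0.232,"y":0,"z":-0.554,"ax":0,"ay":0,"az":0,"grip":-1},
  {"x":0.28,"y":-0.005,"z":-0.566,"ax":0,"ay":0,"az":0,"grip":-1},
  {"x":0.325,"y":-0.01,"z":-0.582,"ax":0,"ay":0,"az":0,"grip":-1},
  {"x":0.365,"y":-0.01,"z":-0.61,"ax":0,"ay":0,"az":0,"grip":-1},
  {"x":0.405,"y":-0.01,"z":-0.638,"ax":0,"ay":0,"az":0,"grip":-1},
  {"x":0.427,"y":-0.01,"z":-0.662,"ax":0,"ay":0,"az":0,"grip":-1},
  {"x":0.447,"y":-0.01,"z":-0.686,"ax":0,"ay":0,"az":0,"grip":-1},
  {"x":0.447,"y":-0.01,"z":-0.686,"ax":0,"ay":0,"az":0,"grip":-1},
  {"x":0.447,"y":-0.01,"z":-0.686,"ax":0,"ay":0,"az":0,"grip":-1},
  {"x":0.46,"y":-0.01,"z":-0.5,"ax":0,"ay":0,"az":0,"grip":-1},
  {"x":0.46,"y":-0.01,"z":-0.3,"ax":0,"ay":0,"az":0,"grip":-1},
  {"x":0.46,"y":-0.01,"z":-0.1,"ax":0,"ay":0,"az":0,"grip":-1},
  {"x":0.46,"y":-0.01,"z":-0.1,"ax":0,"ay":0,"az":0,"grip":-1},
])

```text
time_s: 45.3
ee_pos: [0.6468, 0.0344, 0.2876]
tcp_rot: [0.024, 1.0, 0.002, 0.006]
force: [-0.5, 0.6, 0.0]
opening: 0.0006
gripper_force: 0.0
```

Run:
```python
from h import *
s=log(); im,m=wrist("w15"); old=cv2.imread("pics/w5.png"); mo=load("w5")
# where should the handle tip/arm appear if open at 1.8 vs 0
F=Rn.from_euler('z',-.043)
def pt(a,s_,w=0): return F.apply([.15+s_*np.sin(a),0,.085+s_*np.cos(a)])+[.433,.042,0]
hsv=cv2.cvtColor(im,cv2.COLOR_BGR2HSV)
for a in (0,.8,1.57,1.8):
    u=proj(m,[pt(a,r) for r in (60,85,110)] if 0 else [pt(a,r) for r in (.06,.085,.11)]); print(a,u.round().tolist(),[hsv[int(v),int(x)].tolist() for x,v in u if 0<=v<400 and 0<=x<640])
```

```text
t 45.3 q [-0.02   0.473  1.3    0.003  1.357 -1.544] p [0.6468 0.0344 0.2876] yang 1.5234 z [ 0.012  0.003 -1.   ] F [-0.5  0.6  0. ] open 0.0006 gf 0.0
t 45.3 q [-0.02   0.473  1.3    0.003  1.357 -1.544] p [0.6468 0.0344 0.2876] yang 1.5234 z [ 0.012  0.003 -1.   ] F [-0.5  0.6  0. ] open 0.0006 gf 0.0
0 [[314.0, 116.0], [314.0, 117.0], [314.0, 119.0]] [[130, 8, 97], [150, 15, 35], [165, 15, 35]]
0.8 [[315.0, 160.0], [315.0, 181.0], [315.0, 205.0]] [[116, 22, 81], [165, 10, 53], [150, 14, 53]]
1.57 [[315.0, 168.0], [315.0, 190.0], [315.0, 210.0]] [[165, 9, 54], [158, 18, 56], [150, 9, 54]]
1.8 [[315.0, 165.0], [315.0, 184.0], [315.0, 202.0]] [[135, 9, 59], [165, 9, 54], [160, 14, 54]]
```

The handle pixels match the open position, so I'll go for the caddy handle.

Call:
carry_out([
  {"x":-0.2,"y":0.038,"z":0,"ax":0,"ay":0,"az":0.0017,"grip":-1},
  {"x":-0.4,"y":0.038,"z":0,"ax":0,"ay":0,"az":0.0017,"grip":0},
  {"x":-0.6,"y":0.038,"z":0,"ax":0,"ay":0,"az":0.0017,"grip":0},
  {"x":-0.8,"y":0.038,"z":0,"ax":0,"ay":0,"az":0.0017,"grip":0},
  {"x":-0.852,"y":0.038,"z":0,"ax":0,"ay":0,"az":0.0017,"grip":0},
  {"x":-0.852,"y":0.038,"z":-0.1,"ax":0,"ay":0,"az":0.0017,"grip":0},
  {"x":-0.852,"y":0.038,"z":-0.3,"ax":0,"ay":0,"az":0.0017,"grip":0},
  {"x":-0.852,"y":0.038,"z":-0.45,"ax":0,"ay":0,"az":0.0017,"grip":0},
  {"x":-0.852,"y":0.038,"z":-0.6,"ax":0,"ay":0,"az":0.0017,"grip":0},
  {"x":-0.852,"y":0.038,"z":-0.7,"ax":0,"ay":0,"az":0.0017,"grip":0},
])

```text
time_s: 46.35
ee_pos: [0.4296, 0.0438, 0.1015]
tcp_rot: [0.021, 1.0, 0.001, -0.002]
force: [1.4, -0.1, 0.9]
opening: 0.0466
gripper_force: 0.0
```

Run:
```python
from h import *
s=log(); plan([.4337,.0438,.0755],toolR(0,1.5288+np.pi/2))
```

```text
t 46.35 q [-0.008  0.321  2.048  0.004  0.776 -1.54 ] p [0.4296 0.0438 0.1015] yang 1.5286 z [-0.003  0.003 -1.   ] F [ 1.4 -0.1  0.9] open 0.0466 gf 0.0
shift [ 0.016 -0.    -0.104] turn [-0.001  -0.0011  0.0001] deg 0.3
```

Call:
carry_out([
  {"x":0.01,"y":0,"z":-0.06,"ax":-0.001,"ay":-0.001,"az":0,"grip":0},
  {"x":0.01,"y":0,"z":-0.108,"ax":-0.001,"ay":-0.001,"az":0,"grip":0},
  {"x":0.01,"y":0,"z":-0.108,"ax":-0.001,"ay":-0.001,"az":0,"grip":-1},
  {"x":0.01,"y":0,"z":-0.108,"ax":-0.001,"ay":-0.001,"az":0,"grip":-1},
  {"x":0.01,"y":0,"z":-0.108,"ax":-0.001,"ay":-0.001,"az":0,"grip":-1},
  {"x":0.01,"y":0,"z":-0.108,"ax":-0.001,"ay":-0.001,"az":0,"grip":-1},
  {"x":0.01,"y":0,"z":-0.108,"ax":-0.001,"ay":-0.001,"az":0,"grip":-1},
  {"x":0.01,"y":0,"z":-0.108,"ax":-0.001,"ay":-0.001,"az":0,"grip":-1},
  {"x":0.01,"y":0,"z":-0.08,"ax":-0.001,"ay":-0.001,"az":0,"grip":-1},
  {"x":0.01,"y":0,"z":-0.02,"ax":-0.001,"ay":-0.001,"az":0,"grip":-1},
  {"x":0.01,"y":0,"z":0.06,"ax":-0.001,"ay":-0.001,"az":0,"grip":-1},
  {"x":0.01,"y":0,"z":0.14,"ax":-0.001,"ay":-0.001,"az":0,"grip":-1},
  {"x":0.01,"y":0,"z":0.24,"ax":-0.001,"ay":-0.001,"az":0,"grip":-1},
  {"x":0.01,"y":0,"z":0.34,"ax":-0.001,"ay":-0.001,"az":0,"grip":-1},
  {"x":0.01,"y":0,"z":0.38,"ax":-0.001,"ay":-0.001,"az":0,"grip":-1},
  {"x":0.01,"y":0,"z":0.38,"ax":-0.001,"ay":-0.001,"az":0,"grip":-1},
], grip_force=60)

```text
time_s: 47.95
ee_pos: [0.4344, 0.0438, 0.2]
tcp_rot: [0.021, 1.0, -0.0, 0.002]
force: [0.4, 0.7, -7.5]
opening: 0.0156
gripper_force: 60.0
```

Run:
```python
from h import *
s=log()
```

```text
t 47.95 q [-0.006  0.164  1.952 -0.     1.021 -1.535] p [0.4344 0.0438 0.2   ] yang 1.5287 z [ 0.005 -0.    -1.   ] F [ 0.4  0.7 -7.5] open 0.0156 gf 60.0
```

Call:
carry_out([
  {"x":-0.01,"y":0.08,"z":0,"ax":0,"ay":0,"az":0,"grip":-1},
  {"x":-0.03,"y":0.2,"z":0,"ax":0,"ay":0,"az":0,"grip":-1},
  {"x":-0.05,"y":0.34,"z":0,"ax":0,"ay":0,"az":0,"grip":-1},
  {"x":-0.07,"y":0.48,"z":0,"ax":0,"ay":0,"az":0,"grip":-1},
  {"x":-0.09,"y":0.62,"z":0,"ax":0,"ay":0,"az":0,"grip":-1},
  {"x":-0.09,"y":0.76,"z":0,"ax":0,"ay":0,"az":0,"grip":-1},
  {"x":-0.09,"y":0.86,"z":0,"ax":0,"ay":0,"az":0,"grip":-1},
  {"x":-0.09,"y":0.92,"z":0,"ax":0,"ay":0,"az":0,"grip":-1},
  {"x":-0.09,"y":0.93,"z":0,"ax":0,"ay":0,"az":0,"grip":-1},
])

```text
time_s: 48.85
ee_pos: [0.4111, 0.277, 0.1981]
tcp_rot: [0.02, 1.0, -0.001, 0.001]
force: [-0.4, -0.5, -6.5]
opening: 0.0158
gripper_force: 60.0
```

Call:
carry_out([
  {"x":0.01,"y":0.02,"z":0,"ax":0,"ay":0,"az":-0.015,"grip":-1},
  {"x":0.02,"y":0.04,"z":0,"ax":0,"ay":0,"az":-0.04,"grip":-1},
  {"x":0.03,"y":0.06,"z":0,"ax":0,"ay":0,"az":-0.07,"grip":-1},
  {"x":0.04,"y":0.08,"z":0,"ax":0,"ay":0,"az":-0.1,"grip":-1},
  {"x":0.05,"y":0.1,"z":0,"ax":0,"ay":0,"az":-0.13,"grip":-1},
  {"x":0.06,"y":0.12,"z":0,"ax":0,"ay":0,"az":-0.16,"grip":-1},
  {"x":0.07,"y":0.14,"z":0,"ax":0,"ay":0,"az":-0.19,"grip":-1},
  {"x":0.08,"y":0.16,"z":0,"ax":0,"ay":0,"az":-0.22,"grip":-1},
  {"x":0.09,"y":0.18,"z":0,"ax":0,"ay":0,"az":-0.25,"grip":-1},
  {"x":0.1,"y":0.2,"z":0,"ax":0,"ay":0,"az":-0.28,"grip":-1},
  {"x":0.11,"y":0.22,"z":0,"ax":0,"ay":0,"az":-0.31,"grip":-1},
  {"x":0.12,"y":0.24,"z":0,"ax":0,"ay":0,"az":-0.34,"grip":-1},
  {"x":0.13,"y":0.26,"z":0,"ax":0,"ay":0,"az":-0.37,"grip":-1},
  {"x":0.14,"y":0.28,"z":0,"ax":0,"ay":0,"az":-0.4,"grip":-1},
  {"x":0.15,"y":0.3,"z":0,"ax":0,"ay":0,"az":-0.43,"grip":-1},
  {"x":0.16,"y":0.32,"z":0,"ax":0,"ay":0,"az":-0.46,"grip":-1},
  {"x":0.17,"y":0.34,"z":0,"ax":0,"ay":0,"az":-0.48,"grip":-1},
  {"x":0.175,"y":0.36,"z":0,"ax":0,"ay":0,"az":-0.494,"grip":-1},
  {"x":0.175,"y":0.365,"z":0,"ax":0,"ay":0,"az":-0.494,"grip":-1},
  {"x":0.175,"y":0.365,"z":0,"ax":0,"ay":0,"az":-0.494,"grip":-1},
])

```text
time_s: 50.85
ee_pos: [0.4553, 0.3667, 0.1987]
tcp_rot: [0.715, 0.699, -0.002, 0.001]
force: [-0.2, -0.5, -6.4]
opening: 0.0157
gripper_force: 60.0
```

Run:
```python
from h import *
s=log()
```

```text
t 50.85 q [ 0.6    0.435  1.578 -0.003  1.132  0.623] p [0.4553 0.3667 0.1987] yang -0.0224 z [-0.001 -0.004 -1.   ] F [-0.2 -0.5 -6.4] open 0.0157 gf 60.0
```

Descend to the board: z from 0.1987 to about 0.080.

Call:
carry_out([
  {"x":0,"y":0,"z":-0.08,"ax":0,"ay":0,"az":0,"grip":-1},
  {"x":0,"y":0,"z":-0.18,"ax":0,"ay":0,"az":0,"grip":-1},
  {"x":0,"y":0,"z":-0.28,"ax":0,"ay":0,"az":0,"grip":-1},
  {"x":0,"y":0,"z":-0.36,"ax":0,"ay":0,"az":0,"grip":-1},
  {"x":0,"y":0,"z":-0.42,"ax":0,"ay":0,"az":0,"grip":-1},
  {"x":0,"y":0,"z":-0.45,"ax":0,"ay":0,"az":0,"grip":-1},
  {"x":0,"y":0,"z":-0.465,"ax":0,"ay":0,"az":0,"grip":-1},
  {"x":0,"y":0,"z":-0.475,"ax":0,"ay":0,"az":0,"grip":-1},
  {"x":0,"y":0,"z":-0.475,"ax":0,"ay":0,"az":0,"grip":-1},
])

```text
time_s: 51.75
ee_pos: [0.4556, 0.3677, 0.081]
tcp_rot: [0.715, 0.699, -0.001, 0.001]
force: [-0.3, 0.3, -7.0]
opening: 0.0156
gripper_force: 60.0
```

Call:
carry_out([
  {"x":0,"y":0,"z":-0.005,"ax":0,"ay":0,"az":0,"grip":-1},
  {"x":0,"y":0,"z":-0.01,"ax":0,"ay":0,"az":0,"grip":-1},
  {"x":0,"y":0,"z":-0.014,"ax":0,"ay":0,"az":0,"grip":-1},
  {"x":0,"y":0,"z":-0.014,"ax":0,"ay":0,"az":0,"grip":-1},
])

```text
time_s: 52.15
ee_pos: [0.4558, 0.3679, 0.0799]
tcp_rot: [0.715, 0.699, -0.0, 0.001]
force: [-8.1, -4.8, 18.2]
opening: 0.0153
gripper_force: 60.0
```

Call:
carry_out([
  {"x":0,"y":0,"z":0.006,"ax":0,"ay":0,"az":0,"grip":-1},
  {"x":0,"y":0,"z":0.006,"ax":0,"ay":0,"az":0,"grip":-0.3},
  {"x":0,"y":0,"z":0.006,"ax":0,"ay":0,"az":0,"grip":-0.1},
  {"x":0,"y":0,"z":0.006,"ax":0,"ay":0,"az":0,"grip":-0.1},
  {"x":0,"y":0,"z":0.006,"ax":0,"ay":0,"az":0,"grip":-0.1},
  {"x":0,"y":0,"z":0.1,"ax":0,"ay":0,"az":0,"grip":-0.1},
  {"x":0,"y":0,"z":0.3,"ax":0,"ay":0,"az":0,"grip":-0.1},
  {"x":0,"y":0,"z":0.5,"ax":0,"ay":0,"az":0,"grip":-0.1},
  {"x":0,"y":0,"z":0.7,"ax":0,"ay":0,"az":0,"grip":-0.1},
  {"x":0,"y":-0.2,"z":0.8,"ax":0,"ay":0,"az":0,"grip":-0.1},
  {"x":-0.1,"y":-0.4,"z":0.8,"ax":0,"ay":0,"az":0,"grip":-0.1},
  {"x":-0.3,"y":-0.6,"z":0.8,"ax":0,"ay":0,"az":0,"grip":-0.1},
  {"x":-0.4,"y":-0.8,"z":0.8,"ax":0,"ay":0,"az":0,"grip":-0.1},
  {"x":-0.4,"y":-1,"z":0.8,"ax":0,"ay":0,"az":0,"grip":-0.1},
  {"x":-0.4,"y":-1,"z":0.8,"ax":0,"ay":0,"az":0,"grip":-0.1},
  {"x":-0.4,"y":-1,"z":0.8,"ax":0,"ay":0,"az":0,"grip":-0.1},
])

```text
time_s: 53.75
ee_pos: [0.3546, 0.1152, 0.2775]
tcp_rot: [0.716, 0.698, -0.001, 0.002]
force: [-0.7, 0.4, -0.1]
opening: 0.0418
gripper_force: 0.0
```

Run:
```python
from h import *
s=log(); t=robot.snapshot("top"); w,_=wrist("w16"); sd=robot.snapshot("side")
c=np.zeros((600,800,3),np.uint8); c[:340,:640]=cv2.resize(t[150:320,140:460],None,fx=2,fy=2,interpolation=cv2.INTER_CUBIC)
c[340:600,:400]=w[0:260,100:500]; c[340:600,400:]=sd[140:400,80:480]; cv2.imwrite("pics/c7.png",c)
```

```text
t 53.75 q [ 0.192 -0.054  1.98  -0.004  1.216  0.219] p [0.3546 0.1152 0.2775] yang -0.0262 z [ 0.001 -0.004 -1.   ] F [-0.7  0.4 -0.1] open 0.0418 gf 0.0
t 53.8 q [ 0.195 -0.052  1.978 -0.003  1.215  0.222] p [0.3554 0.1165 0.2775] yang -0.0261 z [ 0.001 -0.003 -1.   ] F [ 0.5 -0.4 -0.5] open 0.0419 gf 0.0
```

View pics/c7.png

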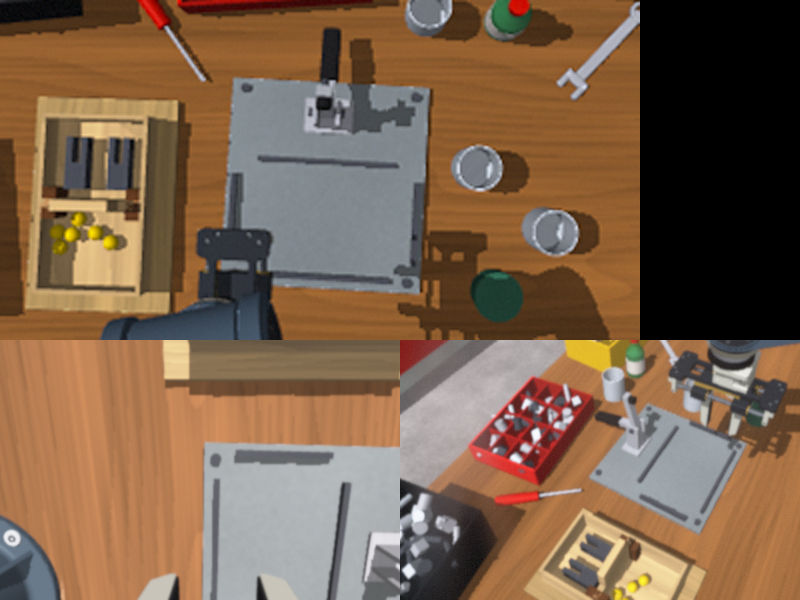

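The picture shows the caddy square on the board at (95,205), with both clevises in one half and all six knobs in the other. The clamp is open, the cup is upright at (551,232), and the robot is clear of everything.

```bash
python3 -c "
from station import robot
print(robot.job_done())"
```

```text
the job is handed in; nothing more can be done
None
```

The job is handed in, with no verdict returned: in the last picture the caddy stands square on the board, holding both clevises in one half and all six knobs in the other, with the clamp open, the cup upright and the bystanders apparently undisturbed.

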